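# Fetch the turntable spacer from a deep well with sprung tongs

### The arm

A 6-joint arm with a two-finger parallel gripper is mounted at the origin on the work surface. World frame = base frame: x ahead of the robot, y to its left, z up, the work surface at z = 0. Lengths are in m, angles in degrees, forces in N, time in s.
With the tool pointing down it reaches from about 0.275 to 0.825 m from the base axis. Payload 4.9 kg.
Tool frame: the origin (TCP) lies midway between the tips of the shut fingers; the grasp point (between the pads) lies 19 mm behind it; y points along the fingers, z is the direction in which the jaws open and shut, and the axes are right-handed (so a half turn about y gives the same grasp; the last joint's range is limited). The gripper opens to 85 mm and grips with 20 to 120 N. Pads are 22 mm wide; open, the fingers measure 114 mm over their backs; the gripper's body (76 mm by 85 mm) begins 54 mm behind the grasp point. The pads swing forward as they close: fully open they stand 13 mm farther back than shut.
Start: joints at [60.837, 18.69, -11.035, 60.275, 0, 82.311], TCP at [0.201, 0.512, 0.231] pointing down, gripper open.
Joint ranges: [-152.03, 152.03], [-55.5, 102.48], [-74.3, 77.21], [-110.64, 120.58], [-84.22, 78.4], [-180, 180]. Speed limits (degrees/s): [147.25, 147.25, 180, 180, 180, 180].

### API

Orientations are given as a 3x3 rotation matrix whose columns are the frame's x, y, z axes.
In Python, from workcell import r gives the robot as it stands.
- The arm moves only by the tool drive_tool, never from a script. Its argument "commands" is a list that holds one entry, the list of rows, each a list of 7 numbers: the turn, a rotation vector about the tool's x, y, z as a fraction of full scale, then the shift along the tool's x, y, z as a fraction of full scale, then the closure, from 0 (fully open) to 1 (shut). In form: [[[wx, wy, wz, x, y, z, fingers], ...]]. A call has 1 to 5 rows; each row is the pose to reach, as a shift and turn from the pose measured when the call began, along the tool's axes at that moment, turning the shorter way round; what a row does not reach only later rows make up. Full scale, the value 1, is 0.25 m for a shift and pi rad for a turn. A row lasts 1/10 s, in which the tool goes at most 50 mm and 8.59 degrees, less where a joint would pass 70% of its speed; a pose out of reach is approached as far as the arm can. A call with a number of a shift or a turn outside -1 to 1 is refused whole. A call with a gripper value outside its range is refused whole. The fingers move at their own pace and stop on an object; "grip_force" is the grip in N (left out, the last holds). Time passes only in rows, so rows that repeat a pose let the fingers close. It gives the time, the measured TCP pose, the force and the opening at its end, in the units of the state.
- r.read_state(): the state, without advancing time (a new reading comes with each control period).
- r.read_camera(name): name is "side" or "top" or "wrist"; returns (picture, depth): 400x640x3 uint8, blue, green, red; 400x640 float32, m along the optical axis (not along the pixel's ray), 0 where there is no reading.
- r.calibration(name): a dict with "fx", "fy", "cx", "cy" (pixels), "dist_coeffs" ([k1, k2, p1, p2, k3] as OpenCV has them; the pictures are not rectified), "rvec" (rotation vector, rad) and "tvec" (3), from world to camera coordinates, as OpenCV has them. Camera axes: x right, y down, z forward; pixel columns grow to the right and rows downward; lengths in m; the calibration is good to about 2 mm. A picture is of the moment at which its call begins: read the wrist's pose just before it. calibration takes no time and is no camera call; for the wrist camera it gives the pose at the moment of the call.
- r.sign_off(): hands the job in, once; it reports no verdict.
The state is a dict: "clock": time; "qpos": joint angles; "qvel": joint speeds; "tau": joint torques, N m; "tool_pos": TCP position; "tool_rot": TCP orientation; "force": force on the tool from outside, world axes, zero at the start; "torque": the same for the moment, N m; "width": finger opening in m.
Only numpy, scipy, OpenCV 4.12 (cv2) and the standard library are available. Lean on these libraries where they do the work, as an engineer would, in place of code of your own. Each camera call takes 0.05 s, during which the arm holds its last target.

### The job

Take the sprung tongs from their rack and use them to draw the small brass spacer out of the bottom of the deep narrow parts well: squeeze firmly enough to pull it from its spring clips, but gently, because the soft brass marks above about 15 N of tip pressure, and do not ram the well. Still holding it, lower the spacer over the bare turntable spindle until it rests flat on the shoulder, and only then let go, pressing no harder than needed and never touching the spacer with the robot's own fingers. Hang the tongs back in their rack, and leave the cup, the jar and the mould where they are.

Things in the scene. Friction and masses are not known exactly. Their poses are not given: they have to be found in the camera images.
- tongs: Sprung tongs, 0.12 kg. Origin: centre of the white housing (26 x 28 x 34 mm), midway between two red grip plates; z up, y the squeezing direction. Grip plates: 28 mm along x, 34 mm tall (z -17 to +17), outer faces at y = +-26 mm when open; grip both from above. Steel ears, 10 mm wide in y, underside at z = -17 mm, reach to x = +-34 mm. Blade tips at z = -110 mm.
- jaw_a: Jaw of the tongs on the +y side: red grip plate and steel blade, moving as one, inward up to 6.5 mm and parallel. Its origin is the tongs' origin when open. Blade 12 mm wide (x), 3 mm thick, inner face at y = +15 mm when open, from z = -20 to -110 mm. Its spring resists with 6 N at once, plus 0.8 N per mm: about 9 N when the tips meet the spacer (44 mm over the grip plates); the rest of the squeeze goes into the spacer.
- jaw_b: The same jaw mirrored, on the -y side, with its own equal spring; the open gap between the blades is 30 mm. Holding the grip plates 3 to 5 mm closer than their open width of 52 mm carries the tongs with the tips still open.
- rack: Fixed white rack in which the tongs hang: foot 110 x 90 mm, two posts (18 x 26 mm) at x = +-33 mm. Origin under its centre, z up. The tongs' ears rest on the post tops, 108 mm up, between lips 10 mm high with 4 mm of play each way in x and y. Its y is the squeezing direction of the hanging tongs.
- rack_home (a point): Where the tongs' origin is when they hang properly in the rack, 125 mm above the table; axes as the rack.
- well: Fixed parts well: tower 95 mm tall, 5 mm walls (clear on the x sides, white on the y sides), foot 100 mm square. Origin under its centre, z up. Pocket open at the top, 36 mm along x, 42 mm along y, 80 mm deep; the tongs enter with their y along the well's y. At its foot two copper spring clips on the x sides press on the spacer, about 2 N each, so pulling it up takes some 3 to 5 N.
- well_floor (a point): Centre of the pocket's hard floor, 15 mm above the table; axes as the well. A stub 9 mm in diameter and 4 mm high stands here inside the spacer's hole.
- spacer: Square brass spacer, 22 x 22 mm, 12 mm high, with a 13 x 13 mm square hole through it along z, 30 g. Origin at the centre of its underside, z up, sides along x and y. It starts flat on the well's floor, sides in line with the well.
- turntable: Fixed base of a cake turntable without its plate: aluminium disc 170 mm across, 18 mm high; white boss 80 mm across, to 25 mm; dark shoulder 18 mm across, to 35 mm; bare spindle 10 mm in diameter to 67 mm, then a cone narrowing to 3 mm at 75 mm. Origin under its centre, z up.
- spindle_seat (a point): Centre of the shoulder's top, on the spindle's axis, 35 mm above the table: where the underside of the spacer must rest. Any turn of the spacer about the spindle is fine.
- cup: Bystander: white portion cup 72 mm across, 40 mm tall. Origin under its centre.
- mould: Bystander: pink round mould 90 mm across, 14 mm high. Origin under its centre.
- jar: Bystander: red jar with white lid, 56 mm across, 75 mm tall. Origin under its centre.

How it is judged:
By the outcome, as a careful person would: the job done as asked, in the order asked, and still so for the second after the job is handed in, with the robot touching nothing.
It also fails if it takes over 70 s, if anything falls off the work surface, if the arm or the gripper's body presses on something with over 40 N, if the wrist force passes 120 N, or if a joint passes its speed limit or range.

## Working session

There is one attempt and no reset: what is moved stays moved. The work goes in short steps, Python scripts to look and compute and a tool call to move; the robot and the scene stay as the last step left them, time stands still between calls to the robot, and variables do not carry over. Pictures are saved under pics/ and viewed, and the job is handed in when it is done.

Besides the shell and the picture viewer there is one more tool, called after "Emit:" by a JSON object that holds its "op" and its "data". drive_tool: Moves the arm, as the interface text tells. Its arguments: {"type":"object","properties":{"commands":{"type":"array"},"grip_force":{"type":"number"}},"required":["commands"]}

```bash
ls; mkdir -p pics; python3 - <<'E'
from workcell import r
import cv2,numpy as np
s=r.read_state();print({k:np.round(v,4).tolist() for k,v in s.items()})
for n in ["side","top","wrist"]:
    c=r.calibration(n);print(n,c)
    p,d=r.read_camera(n);cv2.imwrite(f"pics/{n}0.png",p);np.save(f"{n}0.npy",d)
    print((d>0).mean(), d[d>0].min(),d.max())
E
```

```text
pics
{'clock': 0.0, 'qpos': [60.836, 18.7337, -11.0928, 60.2762, 0.0002, 82.3108], 'qvel': [-0.0048, 0.0496, 0.0248, 0.004, 0.0673, 0.0724], 'tau': [-0.0006, -44.3403, 26.244, 0.0156, -0.0004, -0.0], 'tool_pos': [0.201, 0.5113, 0.2305], 'tool_rot': [[0.9306, -0.0009, 0.3661], [-0.3661, -0.0016, 0.9306], [-0.0002, -1.0, -0.0018]], 'force': [-0.4261, 0.1656, -0.9547], 'torque': [-0.0045, -0.0354, -0.0211], 'width': 0.0858}
side {'fx': 501.44496823225273, 'fy': 501.44496823225273, 'cx': 325.4919446584766, 'cy': 205.6286891593966, 'dist_coeffs': array([-0.12835165,  0.        ,  0.        ,  0.        ,  0.        ]), 'rvec': array([ 2.27104391, -0.66571191,  0.30330227]), 'tvec': array([-0.52590804,  0.31347879,  0.80953175])}
0.9960703125 0.60847867 3.308188
top {'fx': 364.07528805064663, 'fy': 364.07528805064663, 'cx': 315.583649625487, 'cy': 202.24955547145234, 'dist_coeffs': array([-0.00728135,  0.        ,  0.        ,  0.        ,  0.        ]), 'rvec': array([ 2.13485696, -2.1842224 ,  0.13299179]), 'tvec': array([0.03975453, 0.61707432, 0.76652145])}
0.9961875 0.6797227 1.7259281
wrist {'fx': 357.0623532697957, 'fy': 357.0623532697957, 'cx': 321.38663567790434, 'cy': 195.96316488164246, 'dist_coeffs': array([-0.06133361,  0.        ,  0.        ,  0.        ,  0.        ]), 'rvec': array([-2.37956647, -1.62226166, -0.24623627]), 'tvec': array([-0.54861285, -0.04031962,  0.37847865])}
0.9959609375 0.06823118 1.4546624
```

View pics/side0.png

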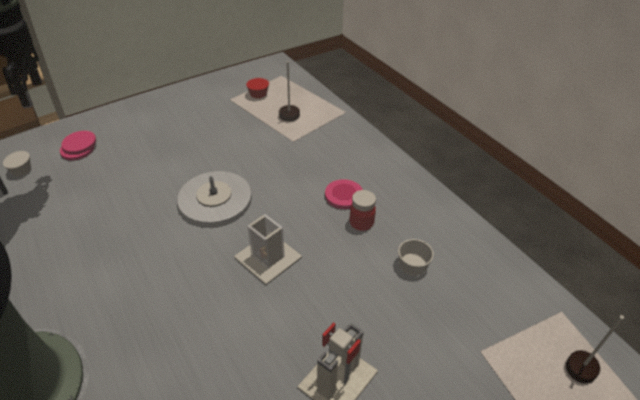

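View pics/top0.png

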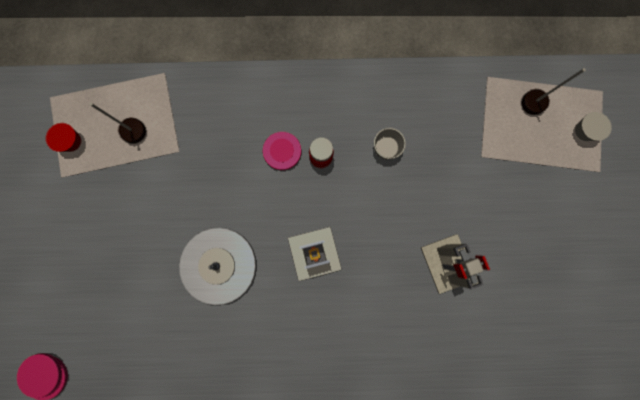

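View pics/wrist0.png

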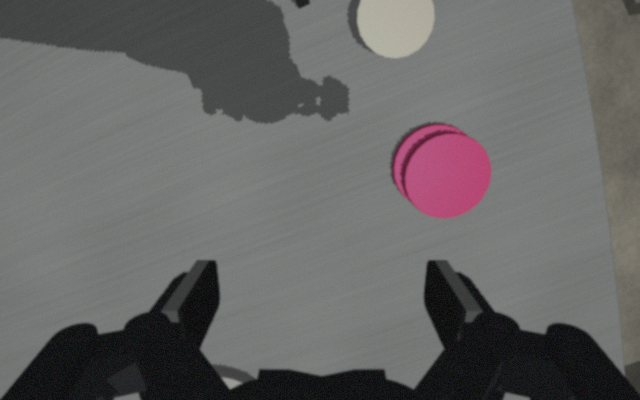

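```bash
cat > h.py <<'E'
import numpy as np,cv2
from workcell import r
def cam(n):
    c=r.calibration(n);K=np.array([[c['fx'],0,c['cx']],[0,c['fy'],c['cy']],[0,0,1]]);R=cv2.Rodrigues(np.array(c['rvec']))[0]
    return K,np.array(c['dist_coeffs']),R,np.array(c['tvec'])
def plane(C,px,z):
    K,D,R,t=C;u=cv2.undistortPoints(np.array(px,float).reshape(-1,1,2),K,D).reshape(-1,2)
    d=np.c_[u,np.ones(len(u))]@R; o=-R.T@t
    return o+d*((z-o[2])/d[:,2])[:,None]
def proj(C,P):
    K,D,R,t=C;return cv2.projectPoints(np.array(P,float).reshape(-1,3),cv2.Rodrigues(R)[0],t,K,D)[0].reshape(-1,2)
def cloud(C,depth):
    K,D,R,t=C;h,w=depth.shape;vv,uu=np.mgrid[:h,:w]
    u=cv2.undistortPoints(np.c_[uu.ravel(),vv.ravel()].astype(float).reshape(-1,1,2),K,D).reshape(h,w,2)
    P=np.dstack([u[...,0]*depth,u[...,1]*depth,depth])
    return (P-t)@R
def big(a,k,n):
    x0,y0,x1,y1=k;cv2.imwrite(n,cv2.resize(a[y0:y1,x0:x1],None,fx=min(800/(x1-x0),600/(y1-y0)),fy=min(800/(x1-x0),600/(y1-y0)),interpolation=cv2.INTER_CUBIC))
E
python3 - <<'E'
from h import *
C=cam('top');im=cv2.imread('pics/top0.png');d=np.load('top0.npy')
print(-C[2].T@C[3])
P=cloud(C,d)
for n,px in dict(rack=(440,275),well=(314,254),tt=(217,266),table=(350,330),cup=(387,148),jar=(320,148),mould=(282,150),hous=(474,267),lip=(319,269)).items():
    print(n,P[px[1],px[0]].round(4))
big(im,(410,225,510,300),'pics/a.png');big(im,(270,220,360,290),'pics/b.png')
E
```

```text
[0.52061207 0.02817145 0.83551524]
rack [ 0.4512 -0.2484  0.01  ]
well [0.5044 0.0317 0.0196]
tt [0.4838 0.2422 0.0369]
table [ 3.35e-01 -4.43e-02 -3.00e-04]
cup [ 0.7452 -0.144   0.0077]
jar [0.7302 0.0136 0.075 ]
mould [0.7446 0.1006 0.0127]
hous [ 0.4756 -0.2688  0.1429]
lip [0.4706 0.0213 0.008 ]
```

View pics/a.png

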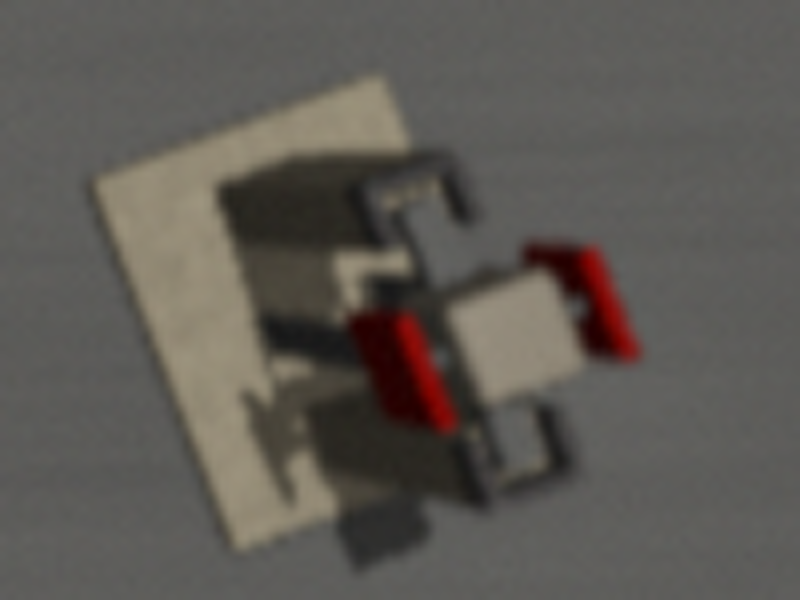

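View pics/b.png

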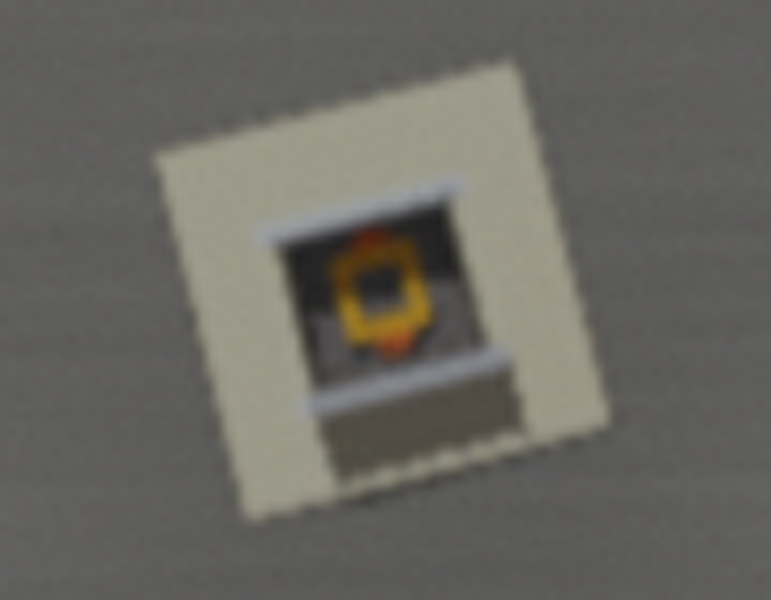

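```bash
python3 - <<'E'
from h import *
C=cam('top');im=cv2.imread('pics/top0.png').astype(float);d=np.load('top0.npy')
P=cloud(C,d)
# foot masks by depth height plus colour
def rect(x0,y0,x1,y1,zl,zh,zt):
    m=np.zeros(d.shape,np.uint8);s=(P[...,2]>zl)&(P[...,2]<zh);m[y0:y1,x0:x1]=s[y0:y1,x0:x1]*255
    cs=max(cv2.findContours(m,cv2.RETR_EXTERNAL,cv2.CHAIN_APPROX_NONE)[0],key=cv2.contourArea)
    w=plane(C,cs.reshape(-1,2),zt)
    rc=cv2.minAreaRect((w[:,:2]*1000).astype(np.float32));return rc
print('well',rect(270,220,360,290,.004,.3,.008))
# turntable
for zl,zt in((.009,.018),(.0215,.025)):
    m=((P[...,2]>zl)&(P[...,2]<.2)).astype(np.uint8)*255;mm=np.zeros_like(m);mm[215:320,165:270]=m[215:320,165:270]
    cs=max(cv2.findContours(mm,cv2.RETR_EXTERNAL,cv2.CHAIN_APPROX_NONE)[0],key=cv2.contourArea)
    w=plane(C,cs.reshape(-1,2),zt);print('tt',cv2.fitEllipse((w[:,:2]*1000).astype(np.float32)))
# points by height cluster
s=np.zeros(d.shape,bool);s[225:300,410:510]=1
for zl,zh in((.135,.15),(.11,.128)):
    q=P[s&(P[...,2]>zl)&(P[...,2]<zh)];print(zl,len(q),q.mean(0),np.median(q[:,2]))
q=s&(P[...,2]>.135)&(P[...,2]<.15)
hsv=cv2.cvtColor(im.astype(np.uint8),cv2.COLOR_BGR2HSV)
white=(hsv[...,1]<90)&q
m=white.astype(np.uint8)*255
cs=max(cv2.findContours(m,cv2.RETR_EXTERNAL,cv2.CHAIN_APPROX_NONE)[0],key=cv2.contourArea)
print('housing',cv2.minAreaRect((plane(C,cs.reshape(-1,2),.142)[:,:2]*1000).astype(np.float32)))
# foot of rack visible corners from zoom (scale 8)
px=np.array([(235,550),(95,180),(380,75)])/8+np.array([410,225])-.5
w=plane(C,px,.01)*1000;print(w, w[1]-w[0],np.degrees(np.arctan2(*(w[1]-w[0])[1::-1])),np.degrees(np.arctan2(*(w[1]-w[2])[1::-1])))
px=np.array([(245,520),(157,155),(512,62),(608,424)])/(771/90)+np.array([270,220])-.5
w=plane(C,px,.008)*1000;print(w,w.mean(0),np.degrees(np.arctan2(*(w[1]-w[0])[1::-1])),np.degrees(np.arctan2(*(w[2]-w[3])[1::-1])))
# tool->wrist camera offset
s=r.read_state();Cw=cam('wrist');o=-Cw[2].T@Cw[3];R=np.array(s['tool_rot']);print('cam in tool',R.T@(o-s['tool_pos']),(R.T@Cw[2].T).round(3))
E
```

```text
well ((505.10791015625, 31.84793472290039), (100.36448669433594, 100.41263580322266), 13.379853248596191)
tt ((483.66094970703125, 247.2367401123047), (166.9606170654297, 168.66053771972656), 13.292929649353027)
tt ((483.5653076171875, 247.97891235351562), (77.80364227294922, 79.63008117675781), 5.129088878631592)
0.135 339 [ 0.47555021 -0.26900552  0.14116752] 0.1416287017204425
0.11 415 [ 0.4754964  -0.26687956  0.11735846] 0.11703774167699638
housing ((475.3071594238281, -267.2694091796875), (26.78485870361328, 30.937305450439453), 18.480005264282227)
[[ 411.4766717  -243.39668291   10.        ]
 [ 514.21175466 -210.34132574   10.        ]
 [ 541.77212061 -292.76765617   10.        ]] [102.73508296  33.05535717   0.        ] 17.835753267574294 108.48806018874963
[[447.05381764  68.57660871   8.        ]
 [542.2842072   90.19174928   8.        ]
 [564.68452358  -4.24052253   8.        ]
 [469.53621143 -26.75309163   8.        ]] [505.88968996  31.94368596   8.        ] 12.788171885777206 13.311668558633416
cam in tool [-0.07480181 -0.14186041 -0.00058544] [[-0.     0.954  0.299]
 [-0.    -0.299  0.954]
 [ 1.     0.     0.   ]]
```

```bash
cat >> h.py <<'E'
from scipy.spatial.transform import Rotation as Ro
def Rt(yaw):
    a=np.radians(yaw);z=np.array([np.cos(a),np.sin(a),0]);y=np.array([0,0,-1.]);return np.c_[np.cross(y,z),y,z]
def plan(pos,yaw=None):
    s=r.read_state();R=np.array(s['tool_rot']);p=np.array(s['tool_pos'])
    d=R.T@(np.array(pos)-p)/.25
    w=np.zeros(3) if yaw is None else Ro.from_matrix(R.T@Rt(yaw)).as_rotvec()/np.pi
    print('dist mm',np.linalg.norm(d)*250,'w',w.round(4),'d',d.round(4),'half',(d/2).round(4),'third',(d/3).round(4),'quarter',(d/4).round(4))
def st():
    s=r.read_state();R=np.array(s['tool_rot']);print('t',round(s['clock'],2),'tcp',np.round(np.array(s['tool_pos'])*1000,2),'yawz',round(float(np.degrees(np.arctan2(R[1,2],R[0,2]))),2),'down',R[:,1].round(4),'F',np.round(s['force'],2),'w',round(s['width']*1000,2))
E
python3 -c "
from h import *
plan([.476,-.268,.24],108.3)"
```

```text
dist mm 826.5406500932669 w [ 4.00e-04 -2.21e-01 -2.00e-04] d [ 2.1645 -0.0343 -2.4989] half [ 1.0822 -0.0172 -1.2495] third [ 0.7215 -0.0114 -0.833 ] quarter [ 0.5411 -0.0086 -0.6247]
```

Emit:
{"op": "drive_tool", "data": {"commands": [[[0,0,0,0.13,-0.01,-0.15,0],[0,0,0,0.27,-0.02,-0.31,0],[0,0,0,0.4,-0.02,-0.46,0],[0,0,0,0.54,-0.02,-0.62,0],[0,0,0,0.67,-0.03,-0.77,0]]]}}

```text
clock: 0.65
tool_pos: [0.2845, 0.2744, 0.2379]
tool_rot: [[0.931, -0.001, 0.365], [-0.365, -0.002, 0.931], [-0.0, -1.0, -0.002]]
force: [0.4, 0.2, 0.1]
width: 0.0854
```

Emit:
{"op": "drive_tool", "data": {"commands": [[[0,0,0,0.13,0,-0.15,0],[0,0,0,0.27,0,-0.31,0],[0,0,0,0.4,0,-0.46,0],[0,0,0,0.54,0,-0.62,0],[0,0,0,0.67,0,-0.77,0]]]}}

```text
clock: 1.15
tool_pos: [0.368, 0.0386, 0.2383]
tool_rot: [[0.931, -0.0, 0.365], [-0.365, -0.001, 0.931], [0.001, -1.0, -0.001]]
force: [1.0, 0.3, -0.5]
width: 0.0857
```

```bash
python3 -c "
from h import *
st();plan([.476,-.268,.24],108.3)"
```

```text
t 1.15 tcp [368.02  38.59 238.31] yawz 68.57 down [-0.     -0.0014 -1.    ] F [ 1.01  0.26 -0.45] w 85.66
dist mm 325.0571943834634 w [ 0.0005 -0.2207  0.    ] d [ 0.8501 -0.005  -0.9838] half [ 0.425  -0.0025 -0.4919] third [ 0.2834 -0.0017 -0.3279] quarter [ 0.2125 -0.0013 -0.246 ]
```

Emit:
{"op": "drive_tool", "data": {"commands": [[[0,-0.045,0,0.13,0,-0.15,0],[0,-0.09,0,0.27,0,-0.31,0],[0,-0.135,0,0.4,0,-0.46,0],[0,-0.18,0,0.54,0,-0.62,0],[0,-0.2207,0,0.67,0,-0.775,0]]]}}

```text
clock: 1.65
tool_pos: [0.4424, -0.1723, 0.2386]
tool_rot: [[0.956, 0.0, -0.293], [0.293, -0.001, 0.956], [-0.0, -1.0, -0.001]]
force: [0.7, 0.5, -0.8]
width: 0.085
```

```bash
python3 -c "
from h import *
st();plan([.476,-.268,.24],108.3)"
```

```text
t 1.65 tcp [ 442.39 -172.31  238.56] yawz 107.03 down [ 1.0e-04 -1.1e-03 -1.0e+00] F [ 0.72  0.51 -0.76] w 84.98
dist mm 101.42759163891833 w [ 0.0003 -0.007  -0.0001] d [ 0.0164 -0.0053 -0.4053] half [ 0.0082 -0.0027 -0.2027] third [ 0.0055 -0.0018 -0.1351] quarter [ 0.0041 -0.0013 -0.1013]
```

Emit:
{"op": "drive_tool", "data": {"commands": [[[0,-0.007,0,0.01,0,-0.14,0],[0,-0.007,0,0.016,0,-0.28,0],[0,-0.007,0,0.016,0,-0.38,0],[0,-0.007,0,0.016,0,-0.405,0],[0,-0.007,0,0.016,0,-0.405,0]]]}}

```text
clock: 2.15
tool_pos: [0.4756, -0.2682, 0.238]
tool_rot: [[0.95, -0.001, -0.313], [0.313, -0.0, 0.95], [-0.001, -1.0, 0.0]]
force: [-0.1, 1.7, 0.4]
width: 0.0857
```

```bash
python3 -c "
from h import *
st();p,d=r.read_camera('wrist');cv2.imwrite('pics/w1.png',p);np.save('w1.npy',d);C=cam('wrist');np.savez('w1c',*C)
print(proj(C,[[.476,-.268,.142],[.476,-.268,.01]]))
"
```

```text
t 2.15 tcp [ 475.56 -268.24  238.04] yawz 108.22 down [-8.e-04 -1.e-04 -1.e+00] F [-0.08  1.7   0.42] w 85.66
[[322.07556978 197.95938448]
 [321.65029357 159.88955768]]
```

View pics/w1.png

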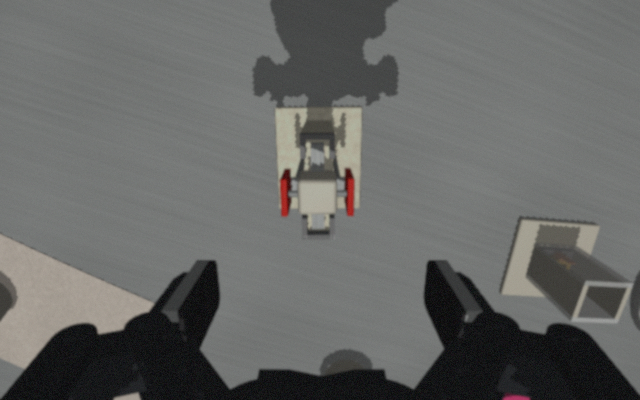

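```bash
python3 - <<'E'
from h import *
C=np.load('w1c.npz');C=[C[k] for k in C.files];im=cv2.imread('pics/w1.png');d=np.load('w1.npy');P=cloud(C,d)
hsv=cv2.cvtColor(im,cv2.COLOR_BGR2HSV)
roi=np.zeros(d.shape,bool);roi[90:250,250:390]=1
top=roi&(P[...,2]>.134)&(P[...,2]<.15)
print('topz',np.median(P[top][:,2]))
red=top&(hsv[...,1]>150);wh=top&(hsv[...,1]<90)
n,l,stt,c=cv2.connectedComponentsWithStats(red.astype(np.uint8))
R=Rt(108.22)
def rc(m):
    cs=max(cv2.findContours(m.astype(np.uint8)*255,cv2.RETR_EXTERNAL,cv2.CHAIN_APPROX_NONE)[0],key=cv2.contourArea)
    return cv2.minAreaRect((plane(C,cs.reshape(-1,2),.142)[:,:2]*1000).astype(np.float32))
print(c,stt)
for i in range(1,n):
    if stt[i,4]>40: print('red',rc(l==i))
print('wh',rc(wh))
foot=roi&(P[...,2]>.004)&(P[...,2]<.013)
cs=max(cv2.findContours(foot.astype(np.uint8)*255,cv2.RETR_EXTERNAL,cv2.CHAIN_APPROX_NONE)[0],key=cv2.contourArea)
w=plane(C,cs.reshape(-1,2),.01)*1000
u=w@np.c_[R[:,0],R[:,2]]  # tool x, z coords
print('foot x,z ranges',u.min(0),u.max(0),'tongs',np.array([475.5,-268,142])@np.c_[R[:,0],R[:,2]])
big(im,(260,95,380,245),'pics/w1b.png')
E
```

```text
topz 0.1409483844772781
[[319.50788252 199.50886882]
 [349.69198312 194.4978903 ]
 [284.36781609 195.36015326]] [[     0      0    640    400 255502]
 [   347    175      7     40    237]
 [   281    176      8     40    261]]
red ((467.724853515625, -250.2069854736328), (28.548797607421875, 4.172295093536377), 19.526805877685547)
red ((482.77874755859375, -293.486328125), (28.57529640197754, 4.869426250457764), 19.327604293823242)
wh ((475.3148193359375, -272.17889404296875), (26.32595443725586, 27.231977462768555), 18.283857345581055)
foot x,z ranges [ 313.77585434 -451.48136041] [ 420.90098285 -361.85996516] tongs [ 367.86521877 -403.23619731]
```

View pics/w1b.png

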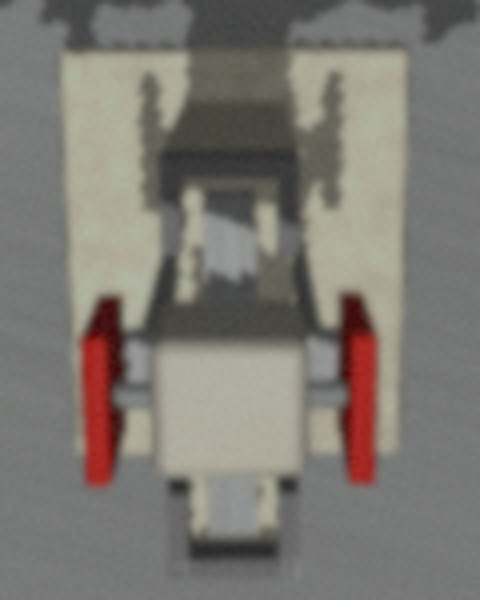

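```bash
python3 -c "
from h import *
st();plan([.4753,-.271,.165],108.3)"
```

```text
t 2.2 tcp [ 475.32 -267.28  238.18] yawz 108.28 down [-1.e-03  2.e-04 -1.e+00] F [-0.14  0.07  0.89] w 85.34
dist mm 73.27895203202266 w [-0.0002 -0.0001 -0.0003] d [-0.0045  0.2927 -0.0143] half [-0.0022  0.1464 -0.0071] third [-0.0015  0.0976 -0.0048] quarter [-0.0011  0.0732 -0.0036]
```

Emit:
{"op": "drive_tool", "data": {"commands": [[[0,0,0,-0.004,0.1,-0.014,0],[0,0,0,-0.004,0.2,-0.014,0],[0,0,0,-0.004,0.27,-0.014,0],[0,0,0,-0.004,0.29,-0.014,0],[0,0,0,-0.004,0.29,-0.014,0]]]}}

```text
clock: 2.7
tool_pos: [0.4749, -0.2694, 0.1655]
tool_rot: [[0.949, -0.002, -0.315], [0.315, 0.001, 0.949], [-0.002, -1.0, 0.002]]
force: [-0.4, 0.3, -0.3]
width: 0.0854
```

```bash
python3 - <<'E'
from h import *
st();C=cam('wrist');p,d=r.read_camera('wrist');cv2.imwrite('pics/w2.png',p);np.save('w2.npy',d);np.savez('w2c',*C);st()
P=cloud(C,d);hsv=cv2.cvtColor(p,cv2.COLOR_BGR2HSV)
top=(P[...,2]>.13)&(P[...,2]<.15);red=top&(hsv[...,1]>150)
n,l,stt,c=cv2.connectedComponentsWithStats(red.astype(np.uint8))
for i in range(1,n):
  if stt[i,4]>60:
    cs=max(cv2.findContours((l==i).astype(np.uint8)*255,cv2.RETR_EXTERNAL,cv2.CHAIN_APPROX_NONE)[0],key=cv2.contourArea)
    print(stt[i],cv2.minAreaRect((plane(C,cs.reshape(-1,2),.142)[:,:2]*1000).astype(np.float32)))
E
```

```text
t 2.7 tcp [ 474.85 -269.44  165.46] yawz 108.35 down [-0.0022  0.0013 -1.    ] F [-0.36  0.33 -0.28] w 85.41
t 2.75 tcp [ 475.49 -270.1   166.3 ] yawz 108.34 down [-8.e-04  2.e-04 -1.e+00] F [-0.3   0.73  0.06] w 85.59
[267 209  13  58 570] ((481.6974182128906, -294.626708984375), (31.33809471130371, 5.995832443237305), 18.715438842773438)
[356 209  12  57 552] ((467.3326721191406, -252.14393615722656), (30.806882858276367, 5.537445068359375), 18.668100357055664)
```

View pics/w2.png

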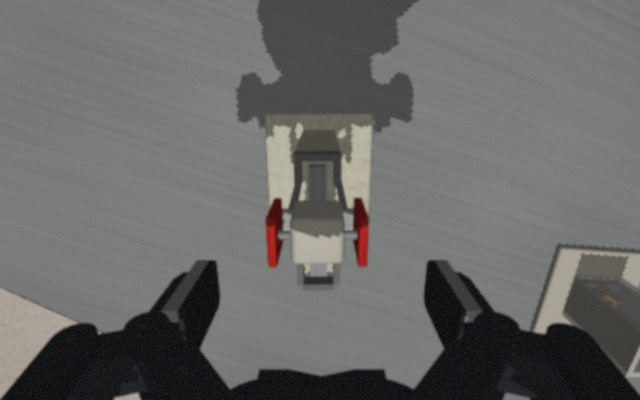

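```bash
python3 -c "
from h import *
st();plan([.4748,-.2725,.102],108.5)"
```

```text
t 2.75 tcp [ 475.49 -270.1   166.3 ] yawz 108.34 down [-8.e-04  2.e-04 -1.e+00] F [-0.3   0.73  0.06] w 85.59
dist mm 64.34861465924057 w [-0.0002 -0.0009 -0.0002] d [-0.0054  0.2572 -0.0084] half [-0.0027  0.1286 -0.0042] third [-0.0018  0.0857 -0.0028] quarter [-0.0014  0.0643 -0.0021]
```

Emit:
{"op": "drive_tool", "data": {"commands": [[[0,-0.001,0,-0.005,0.06,-0.008,0],[0,-0.001,0,-0.005,0.13,-0.008,0],[0,-0.001,0,-0.005,0.2,-0.008,0],[0,-0.001,0,-0.005,0.24,-0.008,0],[0,-0.001,0,-0.005,0.257,-0.008,0]]], "grip_force": 20}}

```text
clock: 3.25
tool_pos: [0.4749, -0.2722, 0.1021]
tool_rot: [[0.948, -0.001, -0.318], [0.318, 0.0, 0.948], [-0.001, -1.0, 0.001]]
force: [0.2, 0.2, 0.9]
width: 0.0858
```

Emit:
{"op": "drive_tool", "data": {"commands": [[[0,0,0,0,0,0,0.2],[0,0,0,0,0,0,0.3],[0,0,0,0,0,0,0.34],[0,0,0,0,0,0,0.34],[0,0,0,0,0,0,0.34]]]}}

```text
clock: 3.75
tool_pos: [0.4751, -0.2724, 0.1024]
tool_rot: [[0.948, -0.0, -0.318], [0.318, -0.0, 0.948], [-0.0, -1.0, -0.0]]
force: [-0.9, -0.0, -0.5]
width: 0.0565
```

```bash
python3 - <<'E'
from h import *
st();p,d=r.read_camera('wrist');cv2.imwrite('pics/w3.png',p)
E
```

```text
t 3.75 tcp [ 475.12 -272.39  102.45] yawz 108.53 down [-3.e-04 -1.e-04 -1.e+00] F [-0.85 -0.03 -0.48] w 56.47
```

View pics/w3.png

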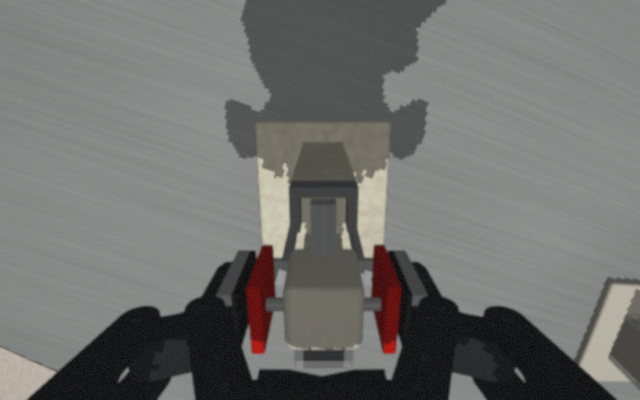

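Emit:
{"op": "drive_tool", "data": {"commands": [[[0,0,0,0,0,0,0.4],[0,0,0,0,0,0,0.43],[0,0,0,0,0,0,0.44],[0,0,0,0,0,0,0.44],[0,0,0,0,0,0,0.44]]]}}

```text
clock: 4.3
tool_pos: [0.4752, -0.2727, 0.103]
tool_rot: [[0.948, -0.0, -0.318], [0.318, -0.001, 0.948], [-0.0, -1.0, -0.001]]
force: [-1.1, 0.1, 4.2]
width: 0.0481
```

```bash
python3 - <<'E'
from h import *
st();p,d=r.read_camera('wrist');cv2.imwrite('pics/w4.png',p)
E
```

```text
t 4.3 tcp [ 475.23 -272.7   102.96] yawz 108.53 down [-0.e+00 -9.e-04 -1.e+00] F [-1.14  0.14  4.24] w 48.13
```

View pics/w4.png

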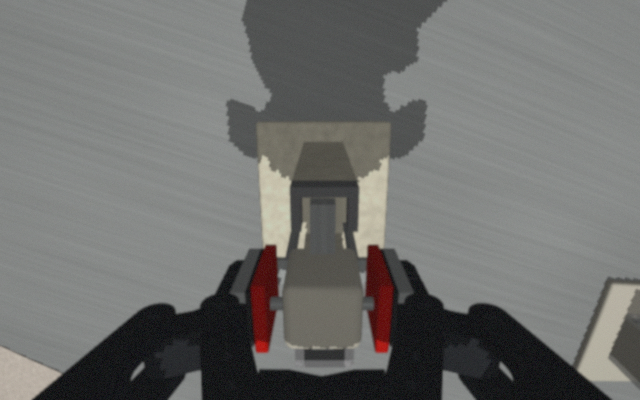

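Emit:
{"op": "drive_tool", "data": {"commands": [[[0,0,0,0,-0.02,0,0.44],[0,0,0,0,-0.06,0,0.44],[0,0,0,0,-0.12,0,0.44],[0,0,0,0,-0.16,0,0.44],[0,0,0,0,-0.16,0,0.44]]]}}

```text
clock: 4.85
tool_pos: [0.4763, -0.2734, 0.1448]
tool_rot: [[0.948, 0.003, -0.318], [0.318, -0.003, 0.948], [0.002, -1.0, -0.003]]
force: [0.2, 0.0, -1.4]
width: 0.0481
```

```bash
python3 - <<'E'
from h import *
st();p,d=r.read_camera('wrist');cv2.imwrite('pics/w5.png',p);p,d=r.read_camera('side');big(p,(260,240,460,400),'pics/s5.png')
E
```

```text
t 4.85 tcp [ 476.26 -273.4   144.78] yawz 108.53 down [ 0.0025 -0.0028 -1.    ] F [ 0.23  0.05 -1.45] w 48.06
```

View pics/w5.png

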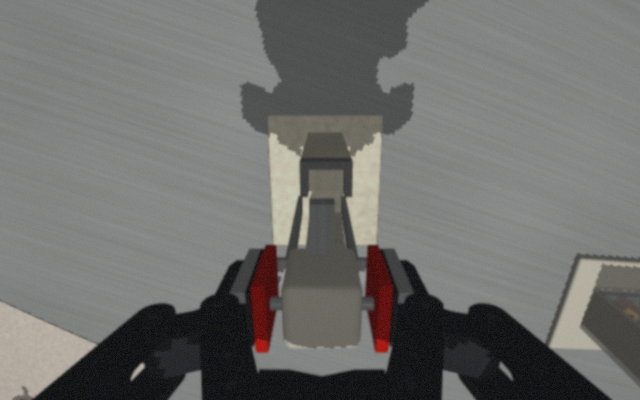

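View pics/s5.png

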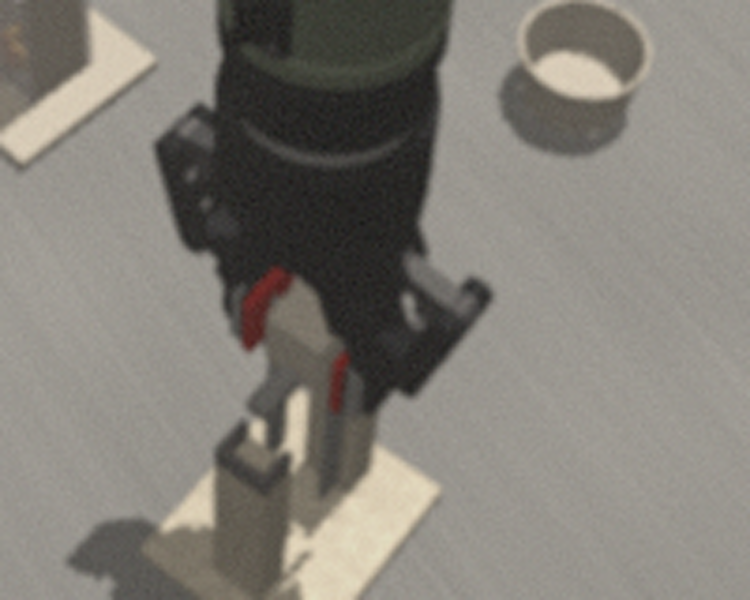

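Emit:
{"op": "drive_tool", "data": {"commands": [[[0,0,0,0,-0.08,0,0.44],[0,0,0,0,-0.19,0,0.44],[0,0,0,0,-0.3,0,0.44],[0,0,0,0,-0.38,0,0.44],[0,0,0,0,-0.4,0,0.44]]]}}

```text
clock: 5.45
tool_pos: [0.4761, -0.2731, 0.2448]
tool_rot: [[0.948, 0.003, -0.318], [0.318, -0.003, 0.948], [0.002, -1.0, -0.004]]
force: [-0.2, -0.0, -0.6]
width: 0.0478
```

```bash
python3 - <<'E'
from h import *
st();plan([.49,-.05,.24],103.3);plan([.5053,.0318,.24],103.3)
E
```

```text
t 5.45 tcp [ 476.05 -273.15  244.75] yawz 108.53 down [ 0.0027 -0.0029 -1.    ] F [-0.2  -0.03 -0.59] w 47.85
dist mm 223.6357781456319 w [0.0011 0.0291 0.0006] d [0.3365 0.0166 0.8287] half [0.1683 0.0083 0.4143] third [0.1122 0.0055 0.2762] quarter [0.0841 0.0041 0.2072]
dist mm 306.3860972714266 w [0.0011 0.0291 0.0006] d [0.4985 0.0158 1.1194] half [0.2493 0.0079 0.5597] third [0.1662 0.0053 0.3731] quarter [0.1246 0.004  0.2799]
```

Emit:
{"op": "drive_tool", "data": {"commands": [[[0.001,0.015,0,0.05,0,0.19,0.44],[0.001,0.029,0.0006,0.1,0,0.38,0.44],[0.001,0.029,0.0006,0.15,0.01,0.57,0.44],[0.001,0.029,0.0006,0.2,0.015,0.76,0.44],[0.001,0.029,0.0006,0.24,0.015,0.92,0.44]]]}}

```text
clock: 5.95
tool_pos: [0.4583, -0.0336, 0.2386]
tool_rot: [[0.973, -0.002, -0.231], [0.231, 0.001, 0.973], [-0.002, -1.0, 0.001]]
force: [0.9, -0.0, -1.1]
width: 0.0483
```

```bash
python3 - <<'E'
from h import *
st();plan([.437,.016,.24],103.3)
E
```

```text
t 5.95 tcp [458.3  -33.62 238.64] yawz 103.33 down [-2.5e-03  7.0e-04 -1.0e+00] F [ 0.93 -0.05 -1.11] w 48.26
dist mm 54.01239997384622 w [-0.0004  0.0002 -0.0007] d [-0.0371 -0.0051  0.2128] half [-0.0186 -0.0026  0.1064] third [-0.0124 -0.0017  0.0709] quarter [-0.0093 -0.0013  0.0532]
```

Emit:
{"op": "drive_tool", "data": {"commands": [[[0,0,0,-0.03,-0.005,0.1,0.44],[0,0,0,-0.037,-0.005,0.19,0.44],[0,0,0,-0.037,-0.005,0.213,0.44],[0,0,0,-0.037,-0.005,0.213,0.44],[0,0,0,-0.037,-0.005,0.213,0.44]]]}}

```text
clock: 6.45
tool_pos: [0.4372, 0.0154, 0.2395]
tool_rot: [[0.973, -0.003, -0.23], [0.23, 0.0, 0.973], [-0.003, -1.0, 0.001]]
force: [-0.1, 0.4, -0.8]
width: 0.0481
```

```bash
python3 - <<'E'
from h import *
st();C=cam('wrist');p,d=r.read_camera('wrist');cv2.imwrite('pics/w6.png',p);np.save('w6.npy',d);np.savez('w6c',*C);st()
E
```

```text
t 6.45 tcp [437.25  15.45 239.47] yawz 103.31 down [-2.9e-03  2.0e-04 -1.0e+00] F [-0.09  0.4  -0.8 ] w 48.11
t 6.5 tcp [437.36  15.24 239.58] yawz 103.27 down [-2.8e-03  3.0e-04 -1.0e+00] F [-0.49  0.17  0.25] w 47.81
```

View pics/w6.png

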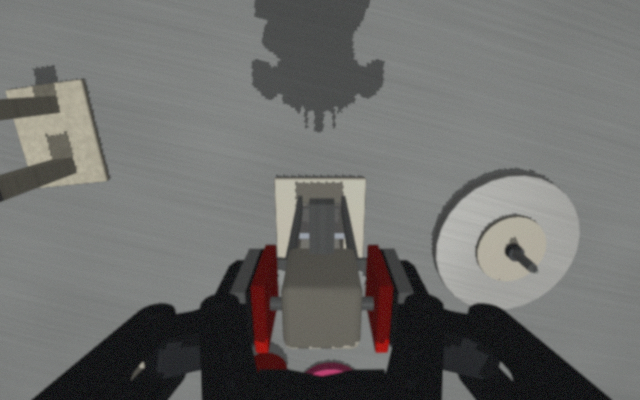

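```bash
python3 - <<'E'
from h import *
plan([.549,.042,.24],103.3)
E
```

```text
dist mm 114.80330798040325 w [-0.0003 -0.0001 -0.0008] d [ 0.4592 -0.0029  0.0016] half [ 0.2296 -0.0014  0.0008] third [ 0.1531 -0.001   0.0005] quarter [ 0.1148 -0.0007  0.0004]
```

Emit:
{"op": "drive_tool", "data": {"commands": [[[0,0,-0.001,0.12,0,0,0.44],[0,0,-0.001,0.26,0,0,0.44],[0,0,-0.001,0.4,0,0,0.44],[0,0,-0.001,0.459,0,0,0.44],[0,0,-0.001,0.459,0,0,0.44]]]}}

```text
clock: 7.0
tool_pos: [0.5513, 0.0406, 0.2384]
tool_rot: [[0.974, 0.001, -0.228], [0.228, 0.001, 0.974], [0.001, -1.0, 0.001]]
force: [0.1, -0.1, -0.8]
width: 0.0479
```

```bash
python3 - <<'E'
from h import *
st();C=cam('wrist');p,d=r.read_camera('wrist');cv2.imwrite('pics/w7.png',p);np.save('w7.npy',d);np.savez('w7c',*C);st()
big(p,(250,70,390,250),'pics/w7b.png')
E
```

```text
t 7.0 tcp [551.28  40.65 238.39] yawz 103.21 down [ 6.e-04  9.e-04 -1.e+00] F [ 0.09 -0.12 -0.76] w 47.9
t 7.05 tcp [549.61  40.62 238.38] yawz 103.2 down [-9.e-04  8.e-04 -1.e+00] F [-0.12 -0.3  -1.89] w 47.88
```

View pics/w7.png

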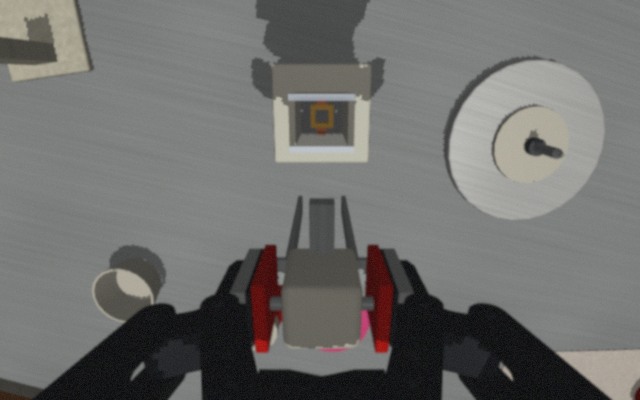

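View pics/w7b.png

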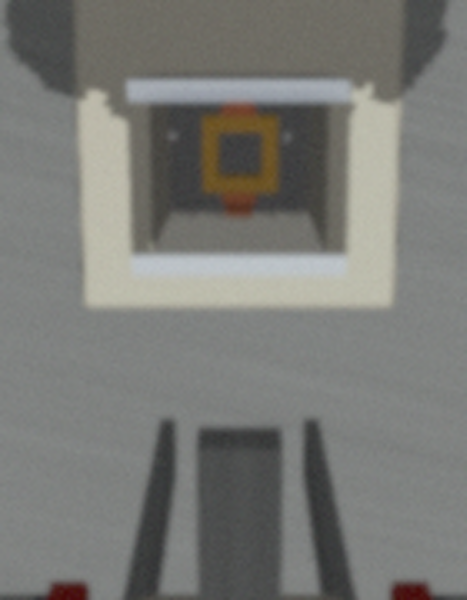

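```bash
python3 - <<'E'
from h import *
C=np.load('w7c.npz');C=[C[k] for k in C.files];im=cv2.imread('pics/w7.png');d=np.load('w7.npy');P=cloud(C,d)
hsv=cv2.cvtColor(im,cv2.COLOR_BGR2HSV)
R=Rt(103.21);T=np.array([.5513,.0406,.2384])
def loc(w): return (np.atleast_2d(w)-T)@np.c_[R[:,0],R[:,2]]*1000
z=lambda l:[(250+a/3.333,70+b/3.333) for a,b in l]
tips=plane(C,z([(160,421),(174,421),(306,421),(318,421)]),.1506);print('tips local x,z',loc(tips).round(2), 'mid',loc(tips).mean(0))
print('P tip depth',P[198:203,299:301,2].round(3).ravel(),P[198:203,343:345,2].round(3).ravel())
hole=plane(C,z([(217,132),(262,132),(262,177),(217,177)]),.027);print('hole',loc(hole).round(1),loc(hole).mean(0))
sp=plane(C,z([(202,114),(280,114),(280,194),(202,194)]),.027);print('spacer',loc(sp).round(1),loc(sp).mean(0),sp.mean(0))
rim=plane(C,z([(128,100),(352,100),(347,256),(133,256)]),.095);print('rim inner',loc(rim).round(1),loc(rim).mean(0))
m=(hsv[...,0]>8)&(hsv[...,0]<28)&(hsv[...,1]>110);m[:95]=0;m[140:]=0;m[:,:300]=0;m[:,345:]=0
ys,xs=np.nonzero(m);print('brass bbox',xs.min(),xs.max(),ys.min(),ys.max(),len(xs))
foot=(P[...,2]>.004)&(P[...,2]<.012);foot[:85]=0;foot[175:]=0;foot[:,:260]=0;foot[:,385:]=0
ys,xs=np.nonzero(foot);print('foot',xs.min(),xs.max(),ys.max());
c=plane(C,[(275,162),(369,162)],.008);print(loc(c))
# turntable via same image
boss=(P[...,2]>.0215)&(P[...,2]<.03);mm=np.zeros(d.shape,np.uint8);mm[80:200,470:590]=boss[80:200,470:590]*255
cs=max(cv2.findContours(mm,cv2.RETR_EXTERNAL,cv2.CHAIN_APPROX_NONE)[0],key=cv2.contourArea)
print('boss',cv2.fitEllipse((plane(C,cs.reshape(-1,2),.025)[:,:2]*1000).astype(np.float32)))
E
```

```text
tips local x,z [[ -3.21 -17.02]
 [ -3.21 -14.18]
 [ -3.21  12.53]
 [ -3.21  14.96]] mid [-3.21419479 -0.92983284]
P tip depth [0.156 0.157 0.16  0.159 0.161 0.16  0.163 0.164 0.165 0.163] [0.156 0.156 0.159 0.158 0.161 0.161 0.163 0.163 0.166 0.165]
hole [[-52.1  -7.1]
 [-52.1   5.9]
 [-39.2   6. ]
 [-39.2  -7.2]] [-45.66386691  -0.60868425]
spacer [[-57.2 -11.5]
 [-57.2  11.1]
 [-34.3  11.3]
 [-34.2 -11.6]] [-45.74388559  -0.17082498] [0.50680558 0.02998027 0.027     ]
rim inner [[-64.  -26.8]
 [-64.   25.4]
 [-27.4  25.1]
 [-27.4 -26.5]] [-45.70025084  -0.68329774]
brass bbox 311 332 102 133 409
foot 272 371 162
[[  3.55116381 -50.29230604]
 [  3.53683151  49.59692331]]
boss ((484.8187561035156, 244.0207061767578), (78.4822769165039, 79.57757568359375), 4.554184436798096)
```

```bash
python3 - <<'E'
from h import *
st();plan([.5054,.0306,.20],103.2)
E
```

```text
t 7.05 tcp [549.61  40.62 238.38] yawz 103.2 down [-9.e-04  8.e-04 -1.e+00] F [-0.12 -0.3  -1.89] w 47.88
dist mm 59.398568302704454 w [-0.0003  0.     -0.0002] d [-0.1812  0.1537  0.0012] half [-0.0906  0.0768  0.0006] third [-0.0604  0.0512  0.0004] quarter [-0.0453  0.0384  0.0003]
```

Emit:
{"op": "drive_tool", "data": {"commands": [[[0,0,0,-0.08,0.02,0,0.44],[0,0,0,-0.15,0.06,0,0.44],[0,0,0,-0.18,0.12,0,0.44],[0,0,0,-0.18,0.154,0,0.44],[0,0,0,-0.18,0.154,0,0.44]]]}}

```text
clock: 7.55
tool_pos: [0.5047, 0.0299, 0.199]
tool_rot: [[0.974, -0.003, -0.227], [0.227, 0.001, 0.974], [-0.003, -1.0, 0.002]]
force: [0.9, 0.5, 0.1]
width: 0.048
```

```bash
python3 - <<'E'
from h import *
st();C=cam('wrist');p,d=r.read_camera('wrist');np.save('w8.npy',d);np.savez('w8c',*C)
cv2.imwrite('pics/w8r.png',p);big(p,(250,90,390,250),'pics/w8.png');p,d=r.read_camera('side');big(p,(210,170,330,270),'pics/s8.png');cv2.imwrite('pics/s8r.png',p)
p,d=r.read_camera('top');big(p,(270,200,360,290),'pics/t8.png');st()
E
```

```text
t 7.55 tcp [504.67  29.89 199.02] yawz 103.14 down [-2.9e-03  9.0e-04 -1.0e+00] F [0.87 0.53 0.05] w 48.03
t 7.7 tcp [506.52  30.15 200.5 ] yawz 103.19 down [ 2.e-04  7.e-04 -1.e+00] F [ 0.51 -0.27 -1.63] w 47.73
```

View pics/w8.png

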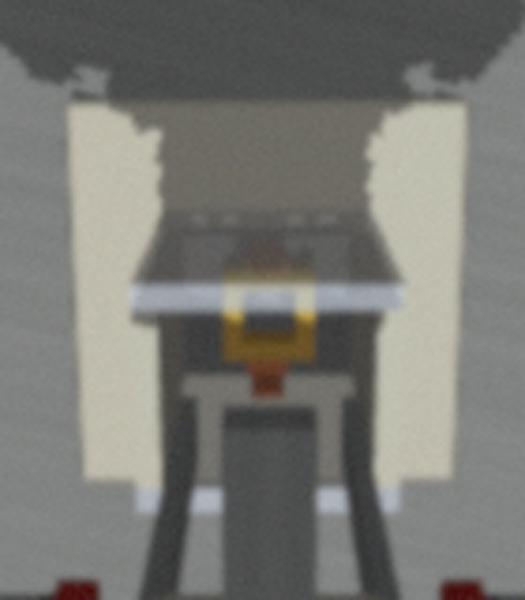

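View pics/s8.png

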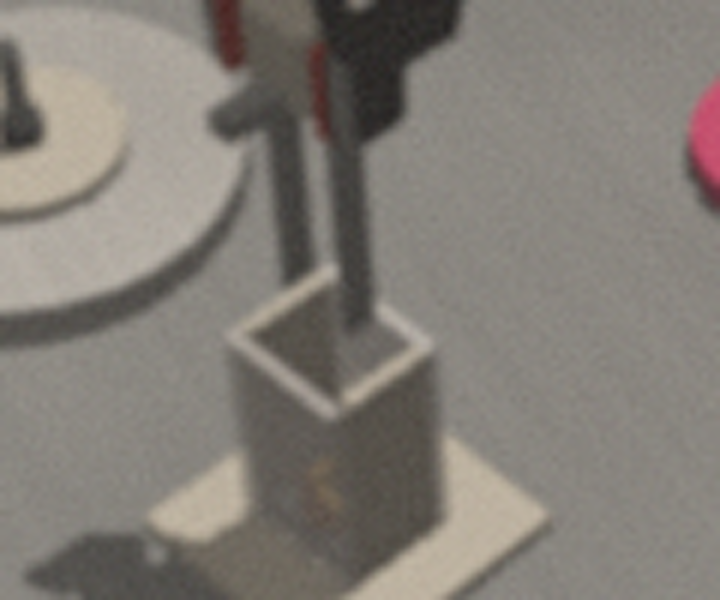

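```bash
python3 - <<'E'
from h import *
C=np.load('w8c.npz');C=[C[k] for k in C.files];d=np.load('w8.npy');P=cloud(C,d)
R=Rt(103.14);T=np.array([.50467,.02989,.19902])
L=(P-T)@R*1000  # x,y(down),z
roi=np.zeros(d.shape,bool);roi[90:250,260:385]=1
for lo,hi in((.085,.100),(.100,.106),(.106,.112),(.112,.118),(.118,.125),(.13,.14)):
    m=roi&(P[...,2]>lo)&(P[...,2]<hi)
    q=L[m]
    for nm,k in (('neg',(q[:,2]<-8)),('mid',abs(q[:,2])<8),('pos',q[:,2]>8)):
        if k.sum(): print(lo,hi,nm,k.sum(),'z',np.percentile(q[k,2],[2,50,98]).round(1),'x',np.percentile(q[k,0],[2,50,98]).round(1))
E
```

```text
0.085 0.1 neg 727 z [-27.3 -23.3  -9.3] x [-21.3  -4.9  23.6]
0.085 0.1 mid 208 z [-7.8 -0.   7.7] x [-21.5 -19.8 -16.8]
0.085 0.1 pos 686 z [ 9.  20.6 24.4] x [-21.4  -3.7  23.8]
0.106 0.112 neg 6 z [-16.9 -16.  -14.4] x [-4.5 -4.2 -3.9]
0.106 0.112 pos 6 z [12.1 13.7 14.6] x [-4.4 -4.3 -3.8]
0.112 0.118 neg 31 z [-16.8 -14.2 -14.1] x [-4.5 -2.   7.4]
0.112 0.118 pos 30 z [11.8 11.9 14.6] x [-4.3 -1.3  7.5]
0.118 0.125 neg 16 z [-17.2 -15.7 -14.3] x [-4.2 -4.  -3.7]
0.118 0.125 pos 19 z [11.9 12.8 14.7] x [-4.5 -4.  -0.8]
0.13 0.14 neg 40 z [-17.1 -14.8 -14.2] x [-4.4 -3.9  5.6]
0.13 0.14 pos 46 z [11.8 12.4 14.7] x [-4.4 -3.9  6.2]
```

View pics/t8.png

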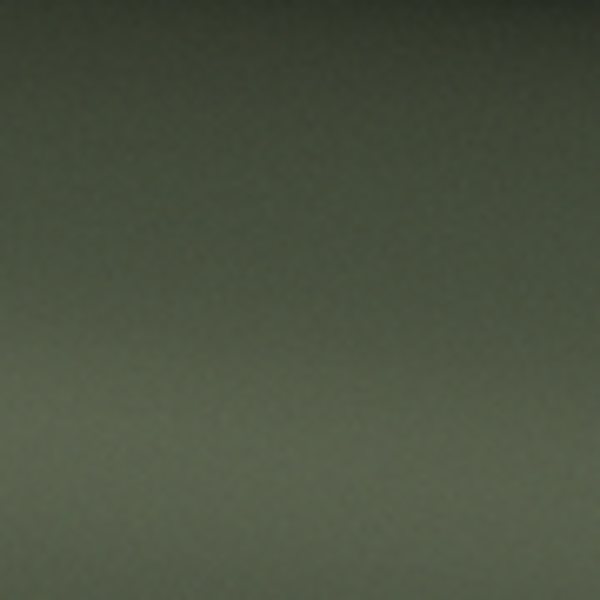

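Emit:
{"op": "drive_tool", "data": {"commands": [[[0,0,0,0,0.04,0,0.44],[0,0,0,0,0.1,0,0.44],[0,0,0,0,0.16,0,0.44],[0,0,0,0,0.2,0,0.44],[0,0,0,0,0.2,0,0.44]]]}}

```text
clock: 8.2
tool_pos: [0.5056, 0.0303, 0.149]
tool_rot: [[0.974, -0.002, -0.228], [0.228, 0.001, 0.974], [-0.002, -1.0, 0.001]]
force: [-0.8, -0.2, -0.6]
width: 0.0478
```

```bash
python3 - <<'E'
from h import *
st();plan([.5054,.0302,.1065],103.2);C=cam('wrist');p,d=r.read_camera('wrist');big(p,(250,90,390,270),'pics/w9.png')
p,d=r.read_camera('side');big(p,(210,170,330,270),'pics/s9.png');st();plan([.5054,.0302,.1065],103.2)
E
```

```text
t 8.2 tcp [505.62  30.32 148.99] yawz 103.19 down [-2.5e-03  9.0e-04 -1.0e+00] F [-0.82 -0.19 -0.64] w 47.76
dist mm 42.49155914743593 w [-0.0005 -0.     -0.0007] d [-0.0006  0.17   -0.0005] half [-0.0003  0.085  -0.0003] third [-0.0002  0.0567 -0.0002] quarter [-0.0001  0.0425 -0.0001]
t 8.3 tcp [506.74  30.24 150.55] yawz 103.2 down [ 1.e-04  7.e-04 -1.e+00] F [-0.79  0.22 -0.8 ] w 48.18
dist mm 44.07248201622503 w [-0.0002 -0.      0.0001] d [-0.0053  0.1762  0.0009] half [-0.0026  0.0881  0.0005] third [-0.0018  0.0587  0.0003] quarter [-0.0013  0.0441  0.0002]
```

View pics/s9.png

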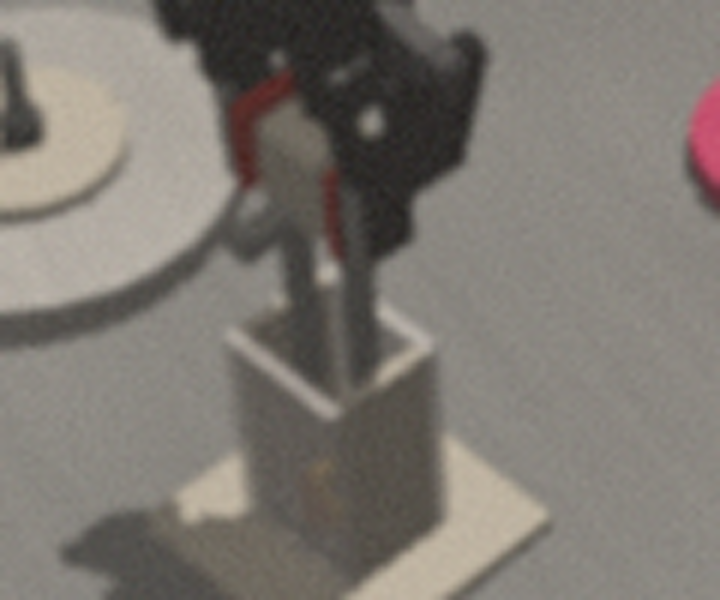

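View pics/w9.png

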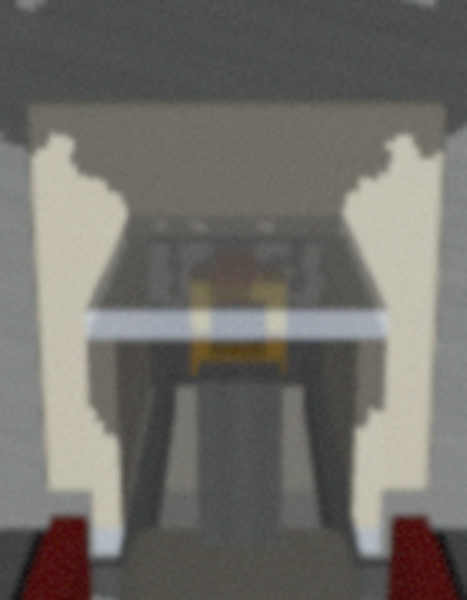

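Emit:
{"op": "drive_tool", "data": {"commands": [[[0,0,0,0,0.04,0,0.44],[0,0,0,0,0.08,0,0.44],[0,0,0,0,0.11,0,0.44],[0,0,0,0,0.12,0,0.44],[0,0,0,0,0.12,0,0.44]]]}}

```text
clock: 8.8
tool_pos: [0.5062, 0.0303, 0.1199]
tool_rot: [[0.974, -0.001, -0.228], [0.228, 0.001, 0.974], [-0.001, -1.0, 0.001]]
force: [0.2, 0.6, -1.3]
width: 0.0478
```

Emit:
{"op": "drive_tool", "data": {"commands": [[[0,0,0,0,0,0,0.44],[0,0,0,0,0,0,0.44]]]}}

```text
clock: 9.0
tool_pos: [0.5064, 0.0303, 0.1202]
tool_rot: [[0.974, -0.001, -0.228], [0.228, 0.001, 0.974], [-0.001, -1.0, 0.001]]
force: [0.3, -0.6, -1.0]
width: 0.0479
```

```bash
python3 - <<'E'
from h import *
st();plan([.5062,.0302,.1065],103.2)
E
```

```text
t 9.0 tcp [506.45  30.27 120.15] yawz 103.19 down [-7.e-04  8.e-04 -1.e+00] F [ 0.33 -0.55 -0.96] w 47.88
dist mm 13.656576640414837 w [-0.0003 -0.     -0.0002] d [-0.001   0.0546 -0.0001] half [-0.0005  0.0273 -0.0001] third [-0.0003  0.0182 -0.    ] quarter [-0.0003  0.0137 -0.    ]
```

Emit:
{"op": "drive_tool", "data": {"commands": [[[0,0,0,0,0.018,0,0.44],[0,0,0,0,0.035,0,0.44],[0,0,0,0,0.048,0,0.44],[0,0,0,0,0.053,0,0.44],[0,0,0,0,0.053,0,0.44]]]}}

```text
clock: 9.5
tool_pos: [0.5062, 0.0303, 0.1066]
tool_rot: [[0.974, -0.001, -0.228], [0.228, 0.001, 0.974], [-0.001, -1.0, 0.001]]
force: [0.7, -0.0, -0.7]
width: 0.0479
```

Emit:
{"op": "drive_tool", "data": {"commands": [[[0,0,0,0,0,0,0.44],[0,0,0,0,0,0,0.44]]]}}

```text
clock: 9.7
tool_pos: [0.5062, 0.0303, 0.1066]
tool_rot: [[0.974, -0.001, -0.228], [0.228, 0.001, 0.974], [-0.001, -1.0, 0.001]]
force: [-0.3, 0.1, -1.4]
width: 0.0479
```

```bash
python3 - <<'E'
from h import *
st();p,d=r.read_camera('side');big(p,(210,170,330,270),'pics/s10.png');p,d=r.read_camera('wrist');big(p,(230,90,410,310),'pics/w10.png')
E
```

```text
t 9.7 tcp [506.22  30.29 106.64] yawz 103.19 down [-1.3e-03  8.0e-04 -1.0e+00] F [-0.32  0.08 -1.4 ] w 47.9
```

View pics/s10.png

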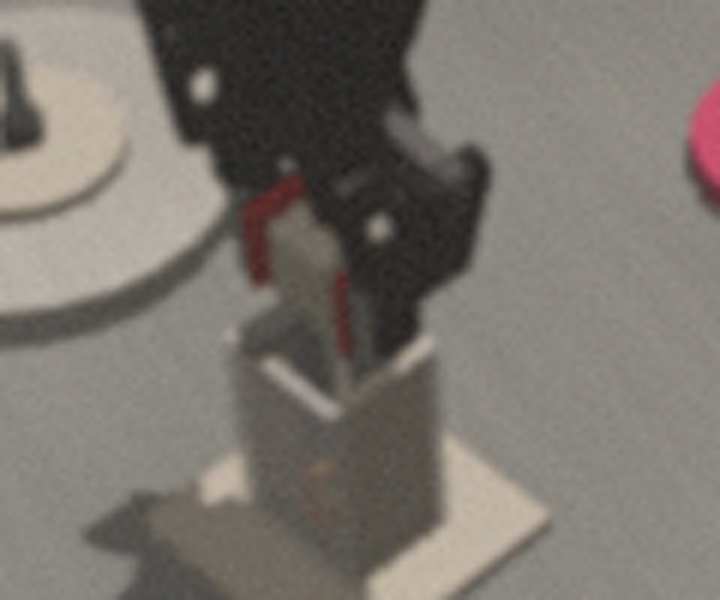

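View pics/w10.png

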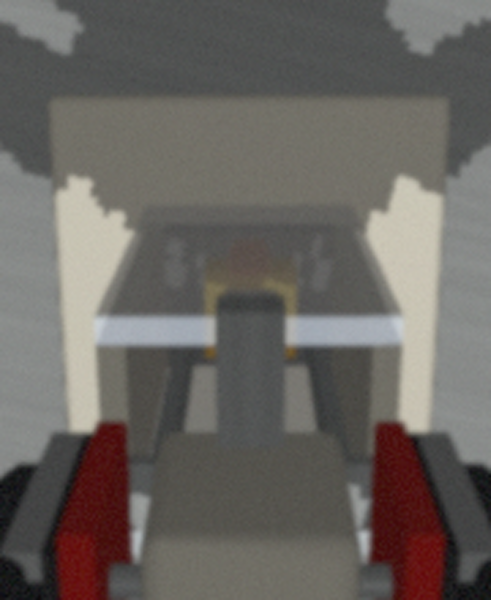

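Emit:
{"op": "drive_tool", "data": {"commands": [[[0,0,0,0,0,0,0.46],[0,0,0,0,0,0,0.475],[0,0,0,0,0,0,0.49],[0,0,0,0,0,0,0.5],[0,0,0,0,0,0,0.5]]], "grip_force": 20}}

```text
clock: 10.3
tool_pos: [0.5063, 0.0303, 0.1068]
tool_rot: [[0.974, -0.001, -0.228], [0.228, 0.001, 0.974], [-0.001, -1.0, 0.001]]
force: [-0.9, 0.2, 1.1]
width: 0.0425
```

```bash
python3 - <<'E'
from h import *
st()
E
```

```text
t 10.3 tcp [506.34  30.33 106.84] yawz 103.2 down [-1.e-03  9.e-04 -1.e+00] F [-0.89  0.21  1.1 ] w 42.47
```

Emit:
{"op": "drive_tool", "data": {"commands": [[[0,0,0,0,0,0,0.52],[0,0,0,0,0,0,0.54],[0,0,0,0,0,0,0.54]]], "grip_force": 20}}

```text
clock: 10.6
tool_pos: [0.5064, 0.0303, 0.107]
tool_rot: [[0.974, -0.001, -0.228], [0.228, 0.001, 0.974], [-0.001, -1.0, 0.001]]
force: [-0.3, 0.1, 3.3]
width: 0.0417
```

```bash
python3 - <<'E'
from h import *
st();p,d=r.read_camera('wrist');big(p,(230,90,410,310),'pics/w11.png');st()
E
```

```text
t 10.6 tcp [506.44  30.31 106.97] yawz 103.19 down [-7.e-04  9.e-04 -1.e+00] F [-0.3   0.13  3.25] w 41.73
t 10.65 tcp [506.47  30.31 106.98] yawz 103.19 down [-7.e-04  9.e-04 -1.e+00] F [-1.12 -0.16  1.96] w 41.94
```

View pics/w11.png

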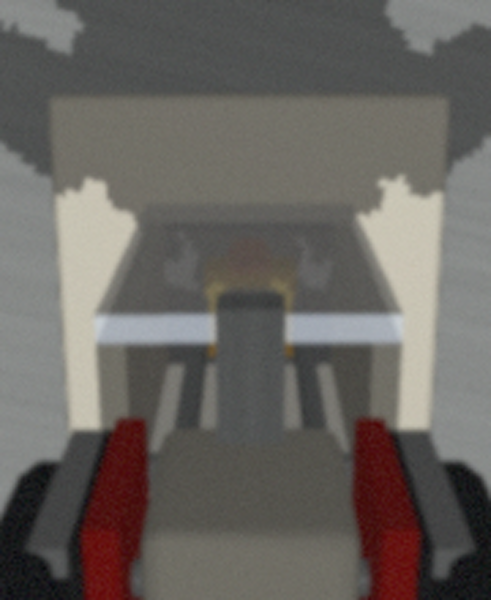

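Emit:
{"op": "drive_tool", "data": {"commands": [[[0,0,0,0,-0.006,0,0.54],[0,0,0,0,-0.016,0,0.54],[0,0,0,0,-0.03,0,0.54],[0,0,0,0,-0.05,0,0.54],[0,0,0,0,-0.07,0,0.54]]]}}

```text
clock: 11.15
tool_pos: [0.5065, 0.0303, 0.125]
tool_rot: [[0.974, -0.001, -0.228], [0.228, 0.001, 0.974], [-0.0, -1.0, 0.001]]
force: [0.2, -0.2, -1.8]
width: 0.0419
```

```bash
python3 - <<'E'
from h import *
st();p,d=r.read_camera('wrist');big(p,(230,90,410,310),'pics/w12.png');p,d=r.read_camera('side');big(p,(210,170,330,270),'pics/s12.png');st()
E
```

```text
t 11.15 tcp [506.53  30.28 124.99] yawz 103.2 down [-6.e-04  8.e-04 -1.e+00] F [ 0.22 -0.25 -1.78] w 41.94
t 11.25 tcp [507.34  30.24 125.62] yawz 103.2 down [ 1.3e-03  7.0e-04 -1.0e+00] F [-0.02  0.79 -0.83] w 41.97
```

View pics/w12.png

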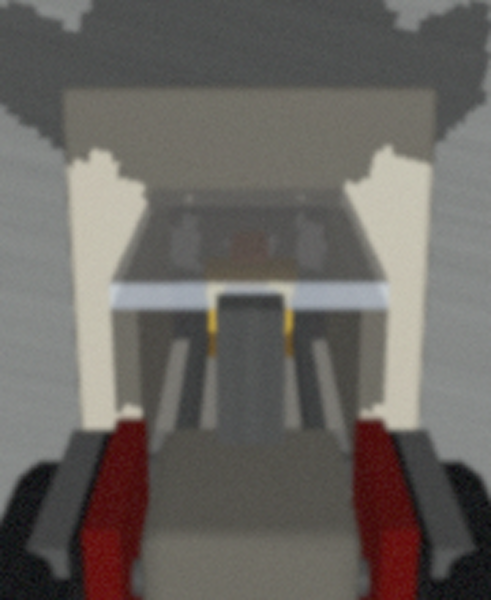

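View pics/s12.png

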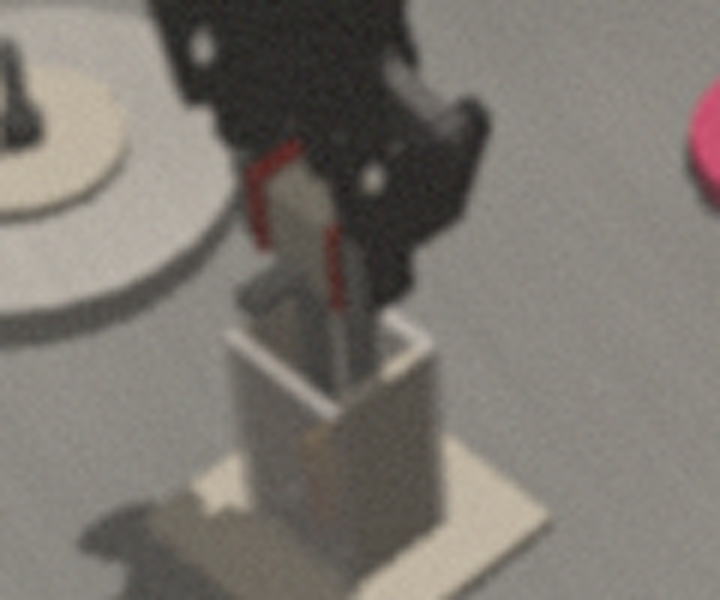

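Emit:
{"op": "drive_tool", "data": {"commands": [[[0,0,0,0,-0.05,0,0.54],[0,0,0,0,-0.13,0,0.54],[0,0,0,0,-0.22,0,0.54],[0,0,0,0,-0.31,0,0.54],[0,0,0,0,-0.38,0,0.54]]]}}

```text
clock: 11.75
tool_pos: [0.5076, 0.0301, 0.2222]
tool_rot: [[0.974, 0.003, -0.228], [0.228, 0.001, 0.974], [0.003, -1.0, -0.0]]
force: [0.5, 0.6, -0.7]
width: 0.0418
```

Emit:
{"op": "drive_tool", "data": {"commands": [[[0,0,0,0,-0.06,0,0.54],[0,0,0,0,-0.08,0,0.54],[0,0,0,0,-0.08,0,0.54]]]}}

```text
clock: 12.05
tool_pos: [0.508, 0.03, 0.2429]
tool_rot: [[0.974, 0.005, -0.228], [0.228, 0.0, 0.974], [0.005, -1.0, -0.001]]
force: [0.6, -0.3, -2.1]
width: 0.0419
```

```bash
python3 - <<'E'
from h import *
st();C=cam('wrist');p,d=r.read_camera('wrist');np.save('w13.npy',d);np.savez('w13c',*C);cv2.imwrite('pics/w13r.png',p);big(p,(250,150,390,290),'pics/w13.png');p,d=r.read_camera('side');big(p,(210,130,330,230),'pics/s13.png');st()
P=cloud(C,d);print(P[190:215:4,321].round(4))
E
```

```text
t 12.05 tcp [508.03  30.04 242.87] yawz 103.19 down [ 4.6e-03  3.0e-04 -1.0e+00] F [ 0.56 -0.26 -2.05] w 41.89
t 12.15 tcp [507.09  30.15 241.5 ] yawz 103.2 down [ 1.8e-03  6.0e-04 -1.0e+00] F [-0.18  0.26 -1.57] w 41.69
[[ 0.7655  0.088  -0.7482]
 [ 0.7753  0.0903 -0.7359]
 [ 0.7837  0.0923 -0.7199]
 [ 0.7938  0.0946 -0.7099]
 [ 0.8011  0.0964 -0.6922]
 [ 0.8103  0.0985 -0.6808]
 [ 0.8195  0.1007 -0.6699]]
```

View pics/w13.png

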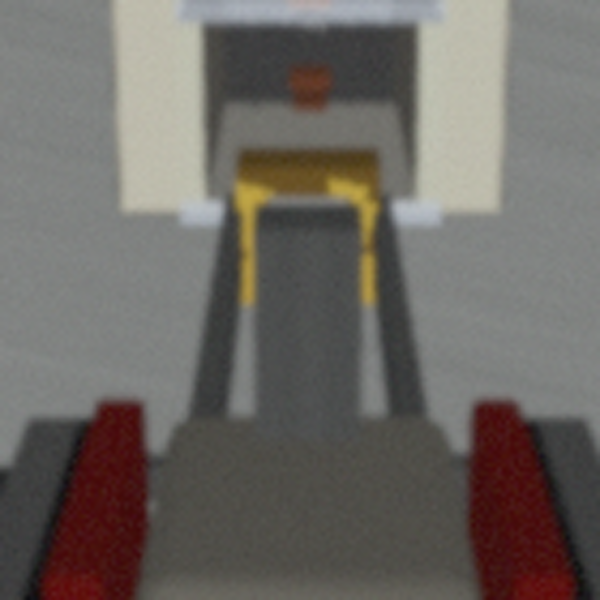

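View pics/s13.png

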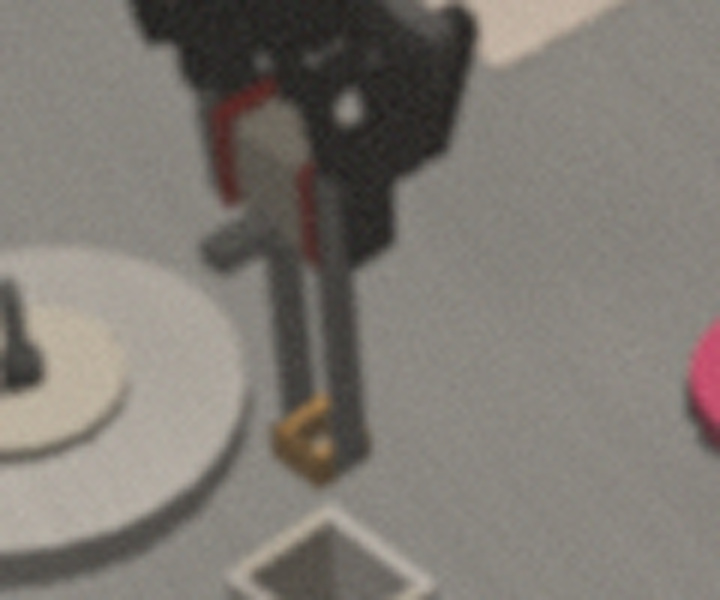

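```bash
python3 - <<'E'
from h import *
C=np.load('w13c.npz');C=[C[k] for k in C.files];d=np.load('w13.npy');P=cloud(C,d);im=cv2.imread('pics/w13r.png')
T=np.array([.50803,.03004,.24287]);a=np.radians(103.19)
y=np.array([.0046,.0003,-1]);y/=np.linalg.norm(y);z=np.array([np.cos(a),np.sin(a),-.001]);z-=y*(z@y);R=np.c_[np.cross(y,z),y,z]
L=(P-T)@R*1000
hsv=cv2.cvtColor(im,cv2.COLOR_BGR2HSV);m=(hsv[...,0]>12)&(hsv[...,0]<32)&(hsv[...,1]>120);m[:183]=0;m[225:]=0;m[:,:300]=0;m[:,345:]=0
ys,xs=np.nonzero(m);print(xs.min(),xs.max(),ys.min(),ys.max())
# face rows
for rr in range(184,200):
    k=m[rr]; print(rr,k.sum(),np.nonzero(k)[0][[0,-1]] if k.any() else '',L[rr,312:332:3].round(1)[:, :].mean(0).round(2), 'z ext',L[rr,k][:,2].min().round(1) if k.any() else '',L[rr,k][:,2].max().round(1) if k.any() else '')
# blades
for lo,hi in ((70,76),(60,70),(40,60)):
    q=L[(L[...,1]>lo)&(L[...,1]<hi)&(abs(L[...,0])<15)&(abs(L[...,2])<25)]
    for nm,k in(('neg',q[:,2]<-9),('pos',q[:,2]>8)): print(lo,nm,k.sum(),np.percentile(q[k,2],[2,98]).round(1),np.percentile(q[k,0],[2,98]).round(1))
E
```

```text
305 338 186 219
184 0  [-10.93  91.2   -1.59] z ext  
185 0  [-10.96  88.53  -1.6 ] z ext  
186 30 [307 336] [-10.9   86.26  -1.6 ] z ext -10.9 8.3
187 30 [307 336] [-10.84  84.06  -1.61] z ext -10.8 8.3
188 32 [306 337] [-10.91  81.39  -1.63] z ext -11.4 8.8
189 32 [306 337] [-10.36  81.01  -1.6 ] z ext -11.3 8.8
190 32 [306 337] [-9.86 80.47 -1.61] z ext -11.4 8.8
191 32 [306 337] [-8.99 81.1  -1.61] z ext -11.3 8.8
192 32 [306 337] [-8.27 81.17 -1.61] z ext -11.4 8.8
193 32 [306 337] [-7.74 80.71 -1.61] z ext -11.4 8.8
194 33 [305 337] [-6.99 80.94 -1.6 ] z ext -12.1 8.9
195 16 [305 337] [ 13.   143.13  -1.37] z ext -12.0 8.8
196 13 [305 337] [ 13.07 140.49  -1.39] z ext -12.1 8.8
197 14 [305 338] [-31.54  -3.11  -1.6 ] z ext -12.1 9.5
198 11 [305 338] [-31.79  -5.14  -1.6 ] z ext -12.1 9.5
199 9 [305 337] [-31.84  -6.57  -1.61] z ext -12.0 8.9
70 neg 25 [-14.3 -11.3] [-4.1  7.5]
70 pos 19 [ 8.7 11.7] [-4.2  7.8]
60 neg 45 [-14.3 -11.3] [-4.2  6.8]
60 pos 47 [ 8.7 11.6] [-4.4  7.2]
40 neg 88 [-14.2 -11.3] [-4.2  7.3]
40 pos 88 [ 8.7 11.6] [-4.3  6.7]
```

```bash
python3 - <<'E'
from h import *
st();plan([.524,.255,.235],103.2)
E
```

```text
t 12.15 tcp [507.09  30.15 241.5 ] yawz 103.2 down [ 1.8e-03  6.0e-04 -1.0e+00] F [-0.18  0.26 -1.57] w 41.69
dist mm 225.57487849806085 w [-0.0001 -0.      0.0006] d [0.2712 0.0266 0.8602] half [0.1356 0.0133 0.4301] third [0.0904 0.0089 0.2867] quarter [0.0678 0.0067 0.215 ]
```

Emit:
{"op": "drive_tool", "data": {"commands": [[[0,0,0,0.03,0,0.09,0.54],[0,0,0,0.08,0.01,0.26,0.54],[0,0,0,0.14,0.015,0.44,0.54],[0,0,0,0.2,0.02,0.62,0.54],[0,0,0,0.25,0.025,0.78,0.54]]]}}

```text
clock: 12.65
tool_pos: [0.5228, 0.2362, 0.234]
tool_rot: [[0.974, 0.0, -0.229], [0.229, 0.0, 0.974], [0.0, -1.0, 0.0]]
force: [0.8, -0.3, -1.8]
width: 0.0416
```

Emit:
{"op": "drive_tool", "data": {"commands": [[[0,0,0,0.02,0,0.06,0.54],[0,0,0,0.02,0,0.08,0.54],[0,0,0,0.02,0,0.08,0.54],[0,0,0,0.02,0,0.08,0.54]]]}}

```text
clock: 13.05
tool_pos: [0.5229, 0.2554, 0.2337]
tool_rot: [[0.974, -0.001, -0.227], [0.227, -0.001, 0.974], [-0.001, -1.0, -0.001]]
force: [0.5, 0.4, -1.0]
width: 0.0418
```

```bash
python3 - <<'E'
from h import *
st();C=cam('wrist');p,d=r.read_camera('wrist');np.save('w14.npy',d);np.savez('w14c',*C);cv2.imwrite('pics/w14r.png',p);st()
E
```

```text
t 13.05 tcp [522.92 255.42 233.67] yawz 103.14 down [-6.e-04 -8.e-04 -1.e+00] F [ 0.54  0.45 -1.04] w 41.77
t 13.1 tcp [523.12 255.29 233.89] yawz 103.11 down [-3.e-04 -5.e-04 -1.e+00] F [ 0.28  0.94 -1.06] w 41.75
```

View pics/w14r.png

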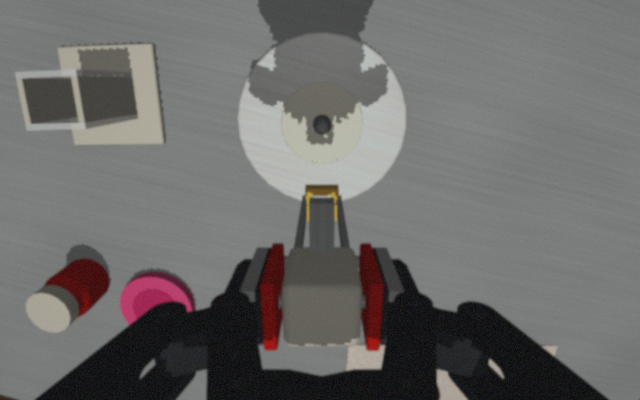

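```bash
cat > meas.py <<'E'
from h import *
def fr():
    s=r.read_state();return np.array(s['tool_pos']),np.array(s['tool_rot'])
def spind(C,d,im,T,R,box):
    P=cloud(C,d);L=(P-T)@R*1000
    x0,y0,x1,y1=box;roi=np.zeros(d.shape,bool);roi[y0:y1,x0:x1]=1
    for lo,hi in((.0365,.045),(.045,.055),(.055,.066),(.066,.08)):
        q=L[roi&(P[...,2]>lo)&(P[...,2]<hi)]
        if len(q): print('spindle',lo,len(q),'x',np.percentile(q[:,0],[3,50,97]).round(1),'z',np.percentile(q[:,2],[3,50,97]).round(1))
    for lo,zt in((.009,.018),(.0215,.025)):
        m=(roi&(P[...,2]>lo)&(P[...,2]<.08)).astype(np.uint8)*255
        cs=max(cv2.findContours(m,cv2.RETR_EXTERNAL,cv2.CHAIN_APPROX_NONE)[0],key=cv2.contourArea)
        w=plane(C,cs.reshape(-1,2),zt);l=((w-T)@R*1000)[:,[0,2]].astype(np.float32)
        print('circle',zt,cv2.fitEllipse(l))
def spacer(C,d,im,T,R,box):
    P=cloud(C,d);L=(P-T)@R*1000
    x0,y0,x1,y1=box;roi=np.zeros(d.shape,bool);roi[y0:y1,x0:x1]=1
    k=roi&(L[...,1]>78)&(L[...,1]<97)&(abs(L[...,0])<16)&(abs(L[...,2])<16)
    q=L[k];print('spacer pts',len(q),'x',np.percentile(q[:,0],[2,10,98]).round(1),'z',np.percentile(q[:,2],[1,99]).round(1),'y',np.percentile(q[:,1],[2,98]).round(1))
    for lo,hi in((50,70),(65,79)):
        q=L[roi&(L[...,1]>lo)&(L[...,1]<hi)&(abs(L[...,0])<15)&(abs(L[...,2])<25)]
        a,b=q[q[:,2]<-8],q[q[:,2]>7];print('blades',np.percentile(a[:,2],[2,98]).round(1),np.percentile(b[:,2],[2,98]).round(1),'x',np.percentile(q[:,0],[2,98]).round(1))
E
python3 - <<'E'
from meas import *
C=np.load('w14c.npz');C=[C[k] for k in C.files];d=np.load('w14.npy');im=cv2.imread('pics/w14r.png')
T=np.array([522.92,255.42,233.67])/1e3;y=np.array([-6e-4,-8e-4,-1]);a=np.radians(103.14);z=np.array([np.cos(a),np.sin(a),-.001]);y/=np.linalg.norm(y);z-=y*(z@y);z/=np.linalg.norm(z);R=np.c_[np.cross(y,z),y,z]
spind(C,d,im,T,R,(225,20,420,184));spacer(C,d,im,T,R,(290,180,355,245))
E
```

```text
spindle 0.0365 9 x [-43.9 -43.5 -41.4] z [-5.1 -1.6  1.9]
spindle 0.045 11 x [-43.8 -43.2 -40.8] z [-5.  -0.7  3.5]
spindle 0.055 19 x [-43.9 -43.  -37.5] z [-5.5 -0.8  3.6]
spindle 0.066 100 x [-43.2 -39.4 -34.7] z [-5.  -0.8  3.5]
circle 0.018 ((-45.10581588745117, -1.047469139099121), (152.2099151611328, 170.53097534179688), 179.7910919189453)
circle 0.025 ((-39.55324935913086, -0.8927239775657654), (78.05054473876953, 78.73603820800781), 177.4992218017578)
spacer pts 542 x [-11.1 -10.9   9.1] z [-13.6  11.1] y [79.4 91.7]
blades [-14.3 -11.3] [ 8.7 11.7] x [-4.3  6.8]
blades [-14.2 -11.3] [ 8.7 11.6] x [-4.2  7.7]
```

Emit:
{"op": "drive_tool", "data": {"commands": [[[0,0,0,-0.06,0.02,0.001,0.54],[0,0,0,-0.13,0.07,0.002,0.54],[0,0,0,-0.157,0.14,0.002,0.54],[0,0,0,-0.157,0.2,0.002,0.54],[0,0,0,-0.157,0.215,0.002,0.54]]]}}

```text
clock: 13.6
tool_pos: [0.4838, 0.2451, 0.179]
tool_rot: [[0.974, -0.002, -0.225], [0.225, -0.002, 0.974], [-0.003, -1.0, -0.001]]
force: [-0.2, 0.4, -1.4]
width: 0.0418
```

Emit:
{"op": "drive_tool", "data": {"commands": [[[0,0,0,0,0,0,0.54],[0,0,0,0,0,0,0.54]]]}}

```text
clock: 13.8
tool_pos: [0.4843, 0.2445, 0.1796]
tool_rot: [[0.975, -0.002, -0.224], [0.224, -0.001, 0.975], [-0.002, -1.0, -0.001]]
force: [0.6, 0.8, -1.2]
width: 0.0418
```

```bash
python3 - <<'E'
from meas import *
st();T,R=fr();C=cam('wrist');p,d=r.read_camera('wrist');np.save('w15.npy',d);np.savez('w15c',*C,T,R);cv2.imwrite('pics/w15r.png',p);big(p,(240,100,400,250),'pics/w15.png')
spind(C,d,p,T,R,(200,20,440,400));spacer(C,d,p,T,R,(280,150,365,260))
p,d=r.read_camera('side');big(p,(165,100,285,220),'pics/s15.png');np.save('s15.npy',d);cv2.imwrite('pics/s15r.png',p);st()
E
```

```text
t 13.8 tcp [484.35 244.53 179.6 ] yawz 102.92 down [-0.0018 -0.0015 -1.    ] F [ 0.63  0.77 -1.25] w 41.77
spindle 0.0365 33 x [-4.4 -3.6  0. ] z [-4.   0.   5.7]
spindle 0.045 39 x [-4.5 -3.7 -0.8] z [-3.2  1.5  5.4]
spindle 0.055 21 x [-4.2 -3.8  0.4] z [-2.4  0.7  4.1]
spindle 0.066 17 x [1.4 2.4 4.1] z [-2.   0.6  4. ]
circle 0.018 ((-6.590284824371338, 0.9900679588317871), (154.1244354248047, 168.99842834472656), 176.9961700439453)
circle 0.025 ((-3.3170509338378906, 1.1354029178619385), (71.22962188720703, 78.62100982666016), 176.2631378173828)
spacer pts 541 x [-11.1 -10.9   8.7] z [-13.5  11.1] y [79.5 91.6]
blades [-14.3 -11.3] [ 8.7 11.6] x [-4.2  6.8]
blades [-14.2 -11.3] [ 8.7 11.6] x [-4.2  7.4]
t 13.9 tcp [484.6  245.   179.85] yawz 102.96 down [-0.001 -0.001 -1.   ] F [-0.33 -0.12 -1.94] w 41.64
```

View pics/w15.png

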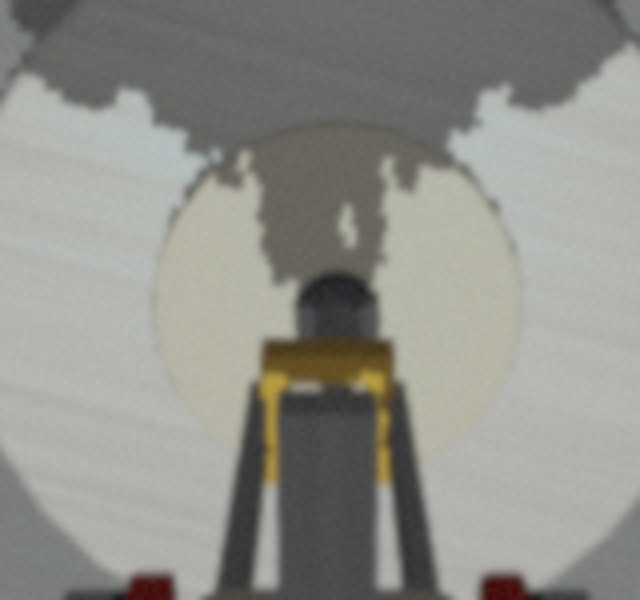

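View pics/s15.png

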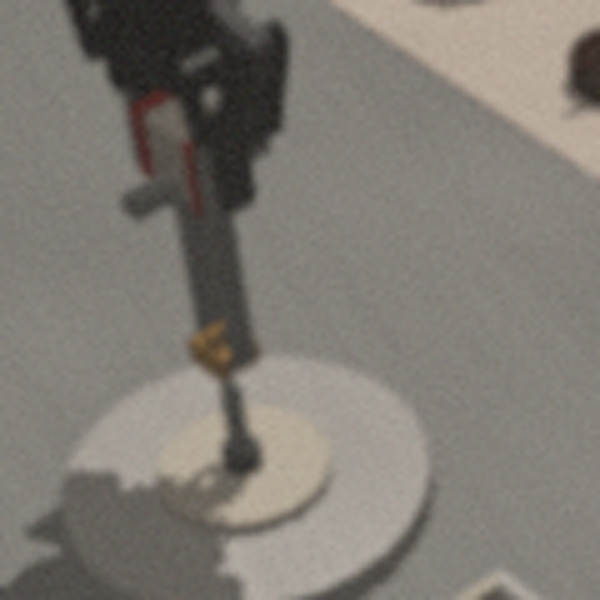

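Emit:
{"op": "drive_tool", "data": {"commands": [[[0,0,0,0.001,0,0.004,0.54],[0,0,0,0.001,0,0.0075,0.54],[0,0,0,0.001,0,0.0075,0.54],[0,0,0,0.001,0,0.0075,0.54],[0,0,0,0.001,0,0.0075,0.54]]]}}

```text
clock: 14.4
tool_pos: [0.4844, 0.247, 0.1798]
tool_rot: [[0.974, -0.001, -0.224], [0.224, -0.001, 0.974], [-0.001, -1.0, -0.001]]
force: [0.1, 0.3, -2.0]
width: 0.0421
```

```bash
python3 - <<'E'
from meas import *
for i in range(2):
    st();T,R=fr();C=cam('wrist');p,d=r.read_camera('wrist')
    spind(C,d,p,T,R,(200,20,440,400));spacer(C,d,p,T,R,(280,150,365,260))
cv2.imwrite('pics/w16r.png',p);big(p,(240,100,400,250),'pics/w16.png')
p,d=r.read_camera('side');big(p,(165,100,285,220),'pics/s16.png');np.save('s16.npy',d);cv2.imwrite('pics/s16r.png',p);st()
E
```

```text
t 14.4 tcp [484.35 246.99 179.83] yawz 102.97 down [-0.0011 -0.001  -1.    ] F [ 0.06  0.32 -1.96] w 42.12
spindle 0.0365 34 x [-5.  -4.3 -1. ] z [-5.8 -2.1  3.2]
spindle 0.045 36 x [-5.1 -4.3 -1.4] z [-6.3 -1.7  3.1]
spindle 0.055 33 x [-5.1 -4.5 -2.5] z [-4.7 -1.7  2.2]
spindle 0.066 13 x [1.3 2.9 4.3] z [-4.4 -1.7  1.1]
circle 0.018 ((-7.270384311676025, -1.7999372482299805), (154.21559143066406, 169.11795043945312), 179.00808715820312)
circle 0.025 ((-4.010979652404785, -1.5407174825668335), (71.11550903320312, 78.63896942138672), 0.7252864241600037)
spacer pts 541 x [-11.1 -10.9   9. ] z [-13.6  11. ] y [79.1 91.8]
blades [-14.3 -11.4] [ 8.7 11.6] x [-4.3  7. ]
blades [-14.2 -11.3] [ 8.7 11.6] x [-4.3  7.5]
t 14.45 tcp [484.34 246.96 179.79] yawz 102.97 down [-0.0011 -0.0011 -1.    ] F [-0.63 -0.01 -1.4 ] w 41.83
spindle 0.0365 29 x [-5.1 -4.4 -1.4] z [-5.7 -1.6  3.2]
spindle 0.045 43 x [-5.  -4.1 -1.3] z [-6.2 -0.9  3.1]
spindle 0.055 29 x [-5.1 -4.6 -1.6] z [-4.8 -1.6  1.6]
spindle 0.066 13 x [1.5 3.4 4.4] z [-3.6 -1.6  1.1]
circle 0.018 ((-7.288877964019775, -1.77700936794281), (154.1520233154297, 169.14291381835938), 179.1977081298828)
circle 0.025 ((-3.9495434761047363, -1.455820918083191), (71.29431915283203, 78.5884017944336), 0.14146137237548828)
spacer pts 540 x [-11.1 -10.9   8.9] z [-13.5  11. ] y [79.3 92. ]
blades [-14.3 -11.3] [ 8.7 11.6] x [-4.3  6.8]
blades [-14.2 -11.3] [ 8.7 11.6] x [-4.3  7.5]
t 14.55 tcp [484.34 246.89 179.79] yawz 102.96 down [-0.0011 -0.0012 -1.    ] F [-0.1  -0.03 -0.89] w 41.9
```

View pics/w16.png

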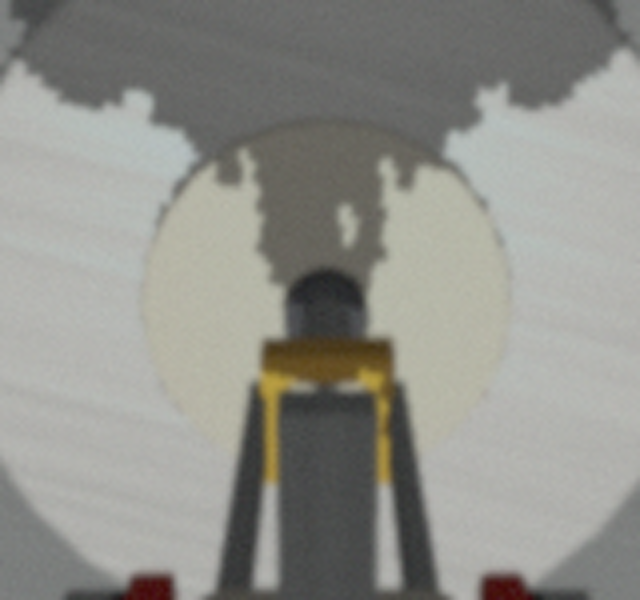

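View pics/s16.png

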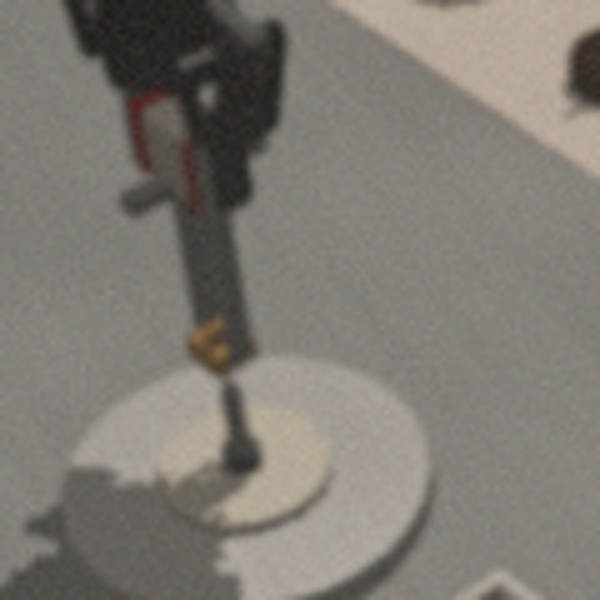

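Emit:
{"op": "drive_tool", "data": {"commands": [[[0,0,0,0,0.016,0,0.54],[0,0,0,0,0.036,0,0.54],[0,0,0,0,0.05,0,0.54],[0,0,0,0,0.056,0,0.54],[0,0,0,0,0.056,0,0.54]]]}}

```text
clock: 15.05
tool_pos: [0.484, 0.2468, 0.1653]
tool_rot: [[0.975, -0.002, -0.224], [0.224, -0.001, 0.975], [-0.002, -1.0, -0.001]]
force: [-1.3, 0.3, -0.8]
width: 0.0419
```

```bash
python3 - <<'E'
from meas import *
st();T,R=fr();C=cam('wrist');p,d=r.read_camera('wrist')
spind(C,d,p,T,R,(200,20,440,400));spacer(C,d,p,T,R,(280,150,365,260))
big(p,(240,100,400,250),'pics/w17.png')
p,d=r.read_camera('side');big(p,(165,120,265,220),'pics/s17.png');st()
E
```

```text
t 15.05 tcp [484.04 246.79 165.33] yawz 102.96 down [-0.0019 -0.0014 -1.    ] F [-1.32  0.31 -0.8 ] w 41.91
spindle 0.0365 32 x [-4.5 -3.9 -2.2] z [-5.5 -1.2  2.3]
spindle 0.045 9 x [-4.7 -4.4 -3.7] z [-3.7 -1.6  0.5]
spindle 0.055 1 x [0.3 0.3 0.3] z [-5.9 -5.9 -5.9]
spindle 0.066 135 x [-11.1 -10.7  -0.6] z [-11.8  -1.    9.7]
circle 0.018 ((-8.551127433776855, -1.614734172821045), (149.3713836669922, 170.5581817626953), 179.07086181640625)
circle 0.025 ((-3.509445905685425, -1.4219356775283813), (71.49447631835938, 78.2499771118164), 0.3661935031414032)
spacer pts 556 x [-11.1 -10.9   8.7] z [-13.6  10.9] y [79.4 94.2]
blades [-14.2 -11.3] [ 8.7 11.6] x [-4.3  6.6]
blades [-14.3 -11.3] [ 8.7 11.7] x [-4.3  7.2]
t 15.15 tcp [484.34 246.91 165.8 ] yawz 102.96 down [-0.0012 -0.0011 -1.    ] F [ 0.54 -0.74 -1.12] w 41.53
```

View pics/s17.png

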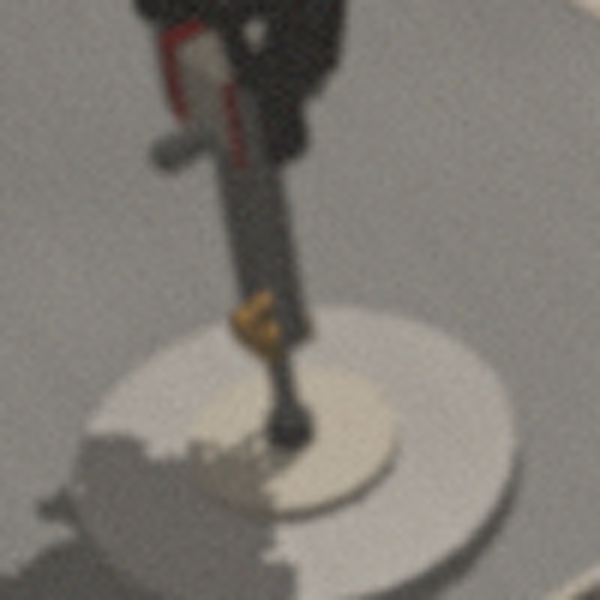

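Emit:
{"op": "drive_tool", "data": {"commands": [[[0,0,0,0,0.01,0,0.54],[0,0,0,0,0.024,0,0.54],[0,0,0,0,0.036,0,0.54],[0,0,0,0,0.044,0,0.54],[0,0,0,0,0.044,0,0.54]]]}}

```text
clock: 15.65
tool_pos: [0.4841, 0.2468, 0.1543]
tool_rot: [[0.975, -0.002, -0.224], [0.224, -0.001, 0.975], [-0.002, -1.0, -0.001]]
force: [-0.7, 0.2, -1.1]
width: 0.0421
```

Emit:
{"op": "drive_tool", "data": {"commands": [[[0,0,0,0,0,0,0.54],[0,0,0,0,0,0,0.54]]]}}

```text
clock: 15.85
tool_pos: [0.4841, 0.2468, 0.1544]
tool_rot: [[0.975, -0.002, -0.224], [0.224, -0.001, 0.975], [-0.002, -1.0, -0.001]]
force: [0.0, -0.1, -0.4]
width: 0.042
```

```bash
python3 - <<'E'
from meas import *
st();T,R=fr();C=cam('wrist');p,d=r.read_camera('wrist')
spind(C,d,p,T,R,(200,20,440,400));spacer(C,d,p,T,R,(280,150,365,260))
big(p,(240,100,400,250),'pics/w18.png')
p,d=r.read_camera('side');big(p,(165,120,265,220),'pics/s18.png');st()
E
```

```text
t 15.85 tcp [484.06 246.79 154.37] yawz 102.96 down [-0.0019 -0.0014 -1.    ] F [ 0.03 -0.14 -0.38] w 41.98
spindle 0.0365 3 x [-4.5 -4.4 -4.4] z [-2.3 -1.6 -0.9]
spindle 0.055 82 x [-11.  -10.7  -2. ] z [-11.4  -0.9   9.2]
spindle 0.066 533 x [-11.   -7.4   8. ] z [-12.7  -1.6  10. ]
circle 0.018 ((-12.509185791015625, -1.720434546470642), (137.2320556640625, 177.3874053955078), 179.84500122070312)
circle 0.025 ((-3.33543062210083, -1.399400234222412), (70.46223449707031, 78.8123779296875), 0.058124855160713196)
spacer pts 564 x [-11.1 -10.9   9.1] z [-13.6  10.9] y [79.5 91.8]
blades [-14.3 -11.3] [ 8.7 11.6] x [-4.2  6.7]
blades [-14.2 -11.3] [ 8.7 11.6] x [-4.2  7.6]
t 15.95 tcp [484.14 246.82 154.44] yawz 102.96 down [-0.0017 -0.0013 -1.    ] F [-0.18  0.02 -2.05] w 41.72
```

View pics/s18.png

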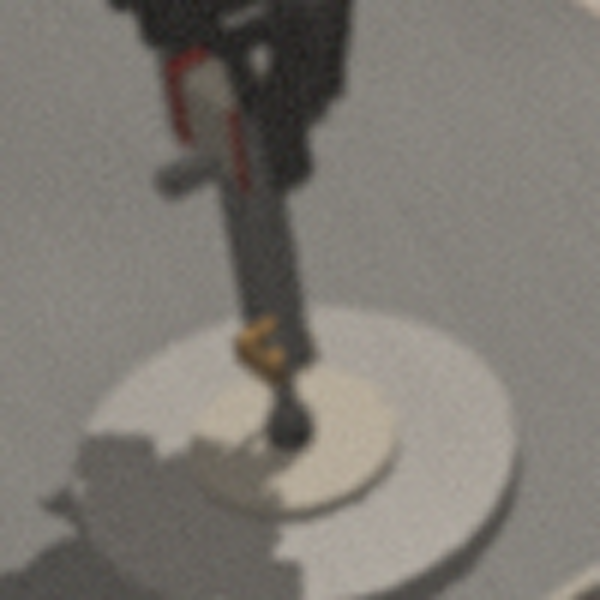

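View pics/w18.png

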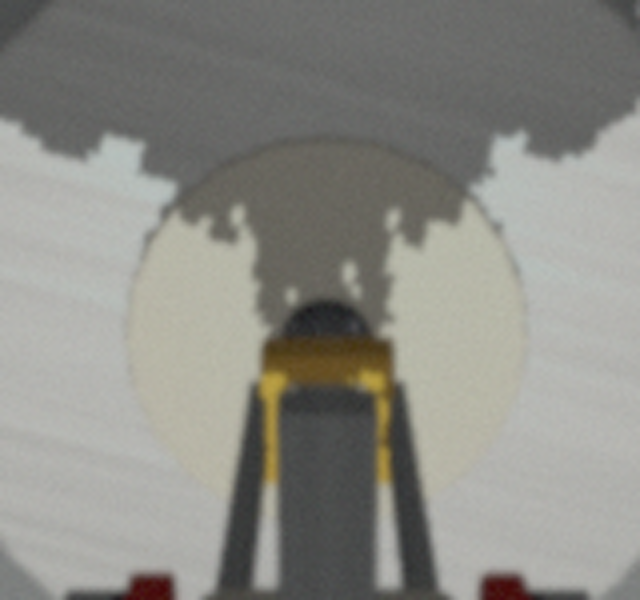

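Emit:
{"op": "drive_tool", "data": {"commands": [[[0,0,0,0.0015,0.01,0,0.54],[0,0,0,0.0015,0.024,0,0.54],[0,0,0,0.0015,0.042,0,0.54],[0,0,0,0.0015,0.06,0,0.54],[0,0,0,0.0015,0.066,0,0.54]]]}}

```text
clock: 16.45
tool_pos: [0.484, 0.2467, 0.1371]
tool_rot: [[0.975, -0.003, -0.224], [0.224, -0.002, 0.975], [-0.003, -1.0, -0.001]]
force: [-0.3, -0.5, -1.7]
width: 0.0419
```

Emit:
{"op": "drive_tool", "data": {"commands": [[[0,0,0,0,0,0,0.54],[0,0,0,0,0,0,0.54]]]}}

```text
clock: 16.65
tool_pos: [0.4839, 0.2466, 0.137]
tool_rot: [[0.975, -0.003, -0.224], [0.224, -0.002, 0.975], [-0.004, -1.0, -0.001]]
force: [-0.7, -0.1, -1.1]
width: 0.0419
```

```bash
python3 - <<'E'
from meas import *
st();T,R=fr();C=cam('wrist');p,d=r.read_camera('wrist')
spind(C,d,p,T,R,(200,20,440,400));spacer(C,d,p,T,R,(280,150,365,260))
big(p,(240,100,400,250),'pics/w19.png')
p,d=r.read_camera('side');big(p,(165,120,265,220),'pics/s19.png');st();plan([.4842,.2469,.1275],102.96)
E
```

```text
t 16.65 tcp [483.89 246.65 136.97] yawz 102.96 down [-0.0032 -0.0018 -1.    ] F [-0.71 -0.14 -1.11] w 41.85
spindle 0.0365 11 x [-10.7  -2.5  -0.9] z [-8.2 -3.   6.4]
spindle 0.045 192 x [-11.1 -10.7  -2.5] z [-13.2  -0.9  10.4]
spindle 0.055 433 x [-10.9  -6.8   8.2] z [-12.5  -1.6  10.2]
spindle 0.066 113 x [-4.2 -3.7  7. ] z [-14.1 -11.3  11.5]
circle 0.018 ((-14.178170204162598, -1.4717670679092407), (132.35061645507812, 180.17042541503906), 0.08805736899375916)
circle 0.025 ((-2.7345614433288574, -1.3453611135482788), (70.86357116699219, 78.58303833007812), 0.3173430860042572)
spacer pts 567 x [-11.1 -10.9   8.6] z [-13.5  10.9] y [79.5 91.8]
blades [-14.2 -11.3] [ 8.7 11.6] x [-4.3  7.2]
blades [-14.2 -11.3] [ 8.7 11.6] x [-4.3  7.4]
t 16.75 tcp [484.12 246.73 137.23] yawz 102.96 down [-0.0026 -0.0016 -1.    ] F [-0.36  0.98 -0.74] w 41.74
dist mm 9.732670815112664 w [ 0.0003 -0.     -0.0009] d [0.0006 0.0389 0.0006] half [0.0003 0.0195 0.0003] third [0.0002 0.013  0.0002] quarter [0.0001 0.0097 0.0002]
```

View pics/s19.png

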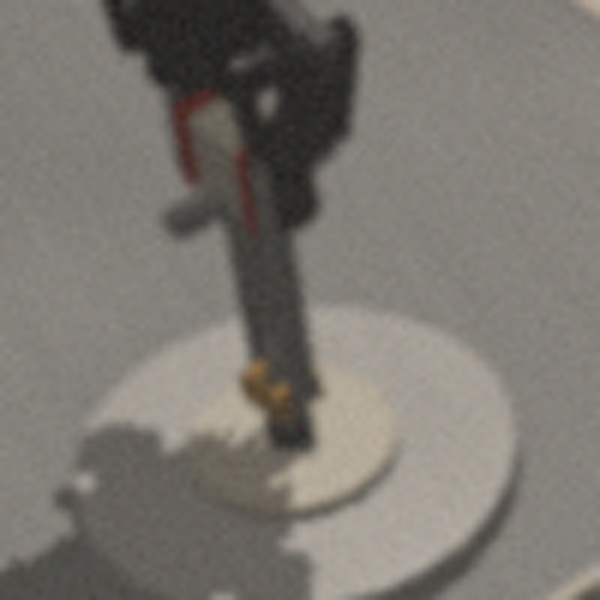

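View pics/w19.png

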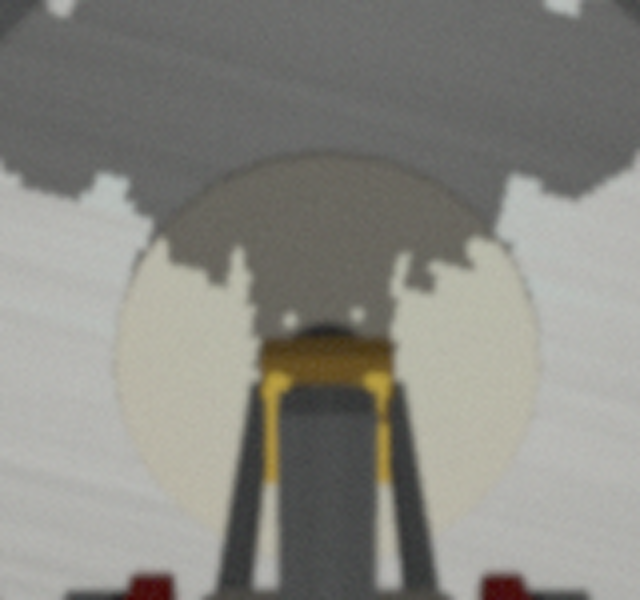

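Emit:
{"op": "drive_tool", "data": {"commands": [[[0,0,-0.0009,0.002,0.008,0,0.54],[0,0,-0.0009,0.002,0.018,0,0.54],[0,0,-0.0009,0.002,0.027,0,0.54],[0,0,-0.0009,0.002,0.031,0,0.54],[0,0,-0.0009,0.002,0.031,0,0.54]]]}}

```text
clock: 17.25
tool_pos: [0.4844, 0.2468, 0.1292]
tool_rot: [[0.975, -0.0, -0.224], [0.224, -0.001, 0.975], [-0.001, -1.0, -0.001]]
force: [-0.3, 0.2, -1.1]
width: 0.0416
```

```bash
python3 - <<'E'
from meas import *
st()
E
```

```text
t 17.25 tcp [484.37 246.77 129.19] yawz 102.96 down [-4.0e-04 -1.2e-03 -1.0e+00] F [-0.26  0.16 -1.08] w 41.59
```

Now creep to contact, about 0.75 mm per call.

Emit:
{"op": "drive_tool", "data": {"commands": [[[0,0,0,0,0.003,0,0.54],[0,0,0,0,0.006,0,0.54],[0,0,0,0,0.006,0,0.54],[0,0,0,0,0.006,0,0.54]]]}}

```text
clock: 17.65
tool_pos: [0.4844, 0.2468, 0.1277]
tool_rot: [[0.975, -0.0, -0.224], [0.224, -0.001, 0.975], [-0.001, -1.0, -0.001]]
force: [-0.8, 0.6, -1.2]
width: 0.042
```

Emit:
{"op": "drive_tool", "data": {"commands": [[[0,0,0,0,0.002,0,0.54],[0,0,0,0,0.003,0,0.54],[0,0,0,0,0.003,0,0.54],[0,0,0,0,0.003,0,0.54]]]}}

```text
clock: 18.05
tool_pos: [0.4845, 0.2468, 0.127]
tool_rot: [[0.975, -0.0, -0.224], [0.224, -0.001, 0.975], [-0.0, -1.0, -0.001]]
force: [-0.9, -0.2, -0.2]
width: 0.0422
```

```bash
python3 - <<'E'
from meas import *
st()
p,d=r.read_camera('side');big(p,(165,120,265,220),'pics/s20.png');st()
E
```

```text
t 18.05 tcp [484.46 246.8  127.03] yawz 102.96 down [-2.0e-04 -1.1e-03 -1.0e+00] F [-0.91 -0.15 -0.18] w 42.15
t 18.1 tcp [484.46 246.8  127.06] yawz 102.96 down [-2.0e-04 -1.1e-03 -1.0e+00] F [ 0.01 -0.1   0.09] w 42.07
```

View pics/s20.png

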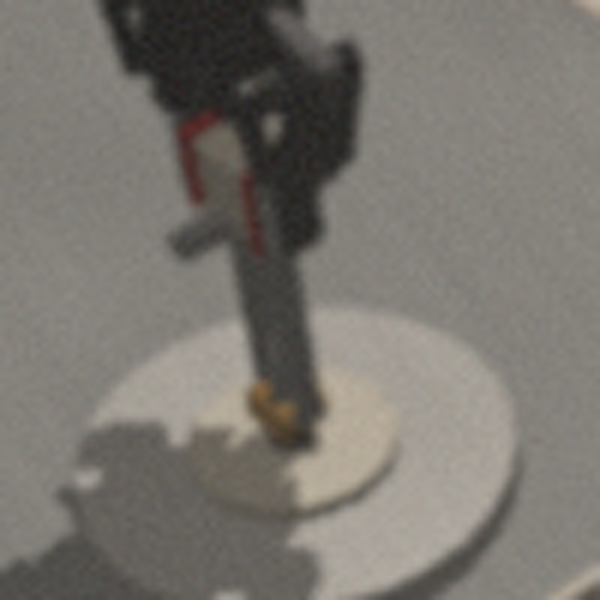

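Emit:
{"op": "drive_tool", "data": {"commands": [[[0,0,0,0,0.002,0,0.54],[0,0,0,0,0.002,0,0.54],[0,0,0,0,0.002,0,0.54]]]}}

```text
clock: 18.4
tool_pos: [0.4846, 0.2468, 0.127]
tool_rot: [[0.975, 0.0, -0.224], [0.224, -0.001, 0.975], [0.0, -1.0, -0.001]]
force: [-0.6, -0.2, 4.8]
width: 0.0421
```

```bash
python3 - <<'E'
from meas import *
st()
E
```

```text
t 18.4 tcp [484.65 246.84 126.96] yawz 102.96 down [ 4.e-04 -1.e-03 -1.e+00] F [-0.65 -0.23  4.82] w 42.12
```

Emit:
{"op": "drive_tool", "data": {"commands": [[[0,0,0,0,0,0,0.53],[0,0,0,0,0,0,0.5],[0,0,0,0,0,0,0.47],[0,0,0,0,0,0,0.44],[0,0,0,0,0,0,0.43]]]}}

```text
clock: 18.9
tool_pos: [0.4845, 0.2468, 0.1267]
tool_rot: [[0.975, -0.0, -0.224], [0.224, -0.001, 0.975], [-0.0, -1.0, -0.001]]
force: [0.0, 0.1, -1.4]
width: 0.0486
```

```bash
python3 - <<'E'
from meas import *
st();p,d=r.read_camera('wrist')
big(p,(240,120,400,270),'pics/w21.png')
p,d=r.read_camera('side');big(p,(165,120,265,220),'pics/s21.png');st()
E
```

```text
t 18.9 tcp [484.53 246.82 126.69] yawz 102.96 down [-0.    -0.001 -1.   ] F [ 0.04  0.09 -1.41] w 48.56
t 19.0 tcp [484.58 246.8  126.79] yawz 102.96 down [ 1.0e-04 -1.1e-03 -1.0e+00] F [-0.17 -0.19 -1.38] w 48.42
```

View pics/s21.png

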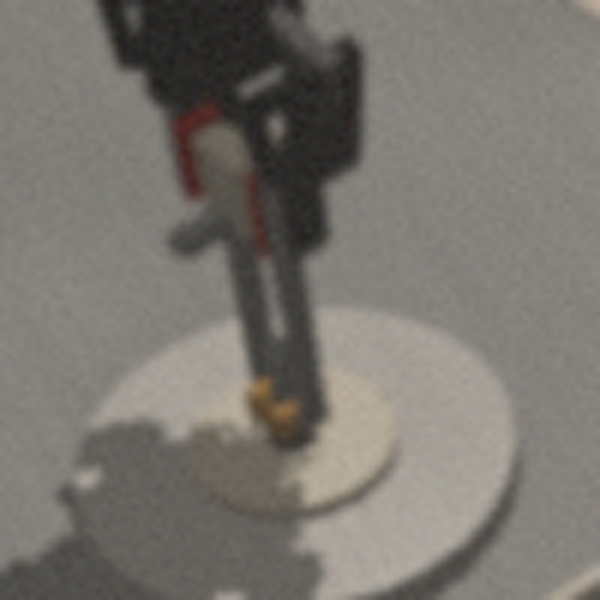

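View pics/w21.png

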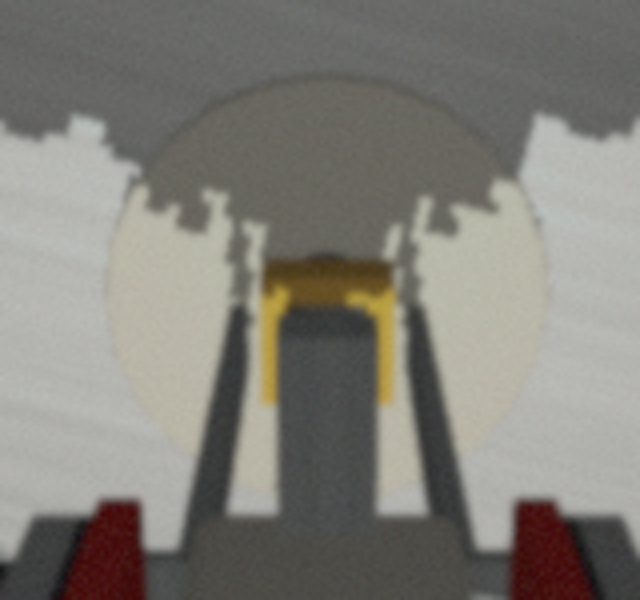

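Emit:
{"op": "drive_tool", "data": {"commands": [[[0,0,0,0,-0.02,0,0.43],[0,0,0,0,-0.05,0,0.43],[0,0,0,0,-0.1,0,0.43],[0,0,0,0,-0.14,0,0.43],[0,0,0,0,-0.15,0,0.43]]]}}

```text
clock: 19.5
tool_pos: [0.4857, 0.2473, 0.1664]
tool_rot: [[0.975, 0.003, -0.224], [0.224, 0.0, 0.975], [0.003, -1.0, -0.001]]
force: [0.4, -0.7, -0.8]
width: 0.0488
```

Emit:
{"op": "drive_tool", "data": {"commands": [[[0,0,0,0,-0.08,0,0.43],[0,0,0,0,-0.18,0,0.43],[0,0,0,0,-0.27,0,0.43],[0,0,0,0,-0.31,0,0.43],[0,0,0,0,-0.31,0,0.43]]]}}

```text
clock: 20.0
tool_pos: [0.4864, 0.2476, 0.2454]
tool_rot: [[0.975, 0.006, -0.224], [0.224, 0.001, 0.975], [0.006, -1.0, -0.0]]
force: [0.3, 0.1, -0.9]
width: 0.0485
```

```bash
python3 - <<'E'
from meas import *
st();C=cam('wrist');p,d=r.read_camera('wrist')
big(p,(220,80,420,260),'pics/w22.png')
p,d=r.read_camera('side');big(p,(165,140,265,220),'pics/s22.png');st();plan([.476,-.08,.24],108.5)
E
```

```text
t 20.0 tcp [486.4  247.62 245.37] yawz 102.96 down [ 0.0062  0.0011 -1.    ] F [ 0.26  0.13 -0.89] w 48.5
t 20.1 tcp [485.11 247.14 243.14] yawz 102.96 down [ 2.4e-03 -3.0e-04 -1.0e+00] F [-0.9  -0.88 -2.01] w 48.37
dist mm 327.2783135908978 w [ 0.0003 -0.0308  0.0007] d [-0.3291  0.0128 -1.267 ] half [-0.1645  0.0064 -0.6335] third [-0.1097  0.0043 -0.4223] quarter [-0.0823  0.0032 -0.3168]
```

View pics/s22.png

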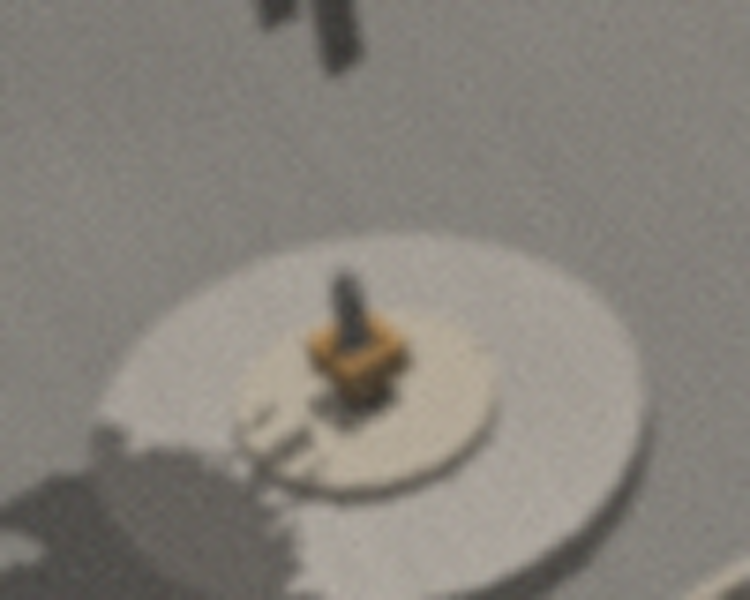

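View pics/w22.png

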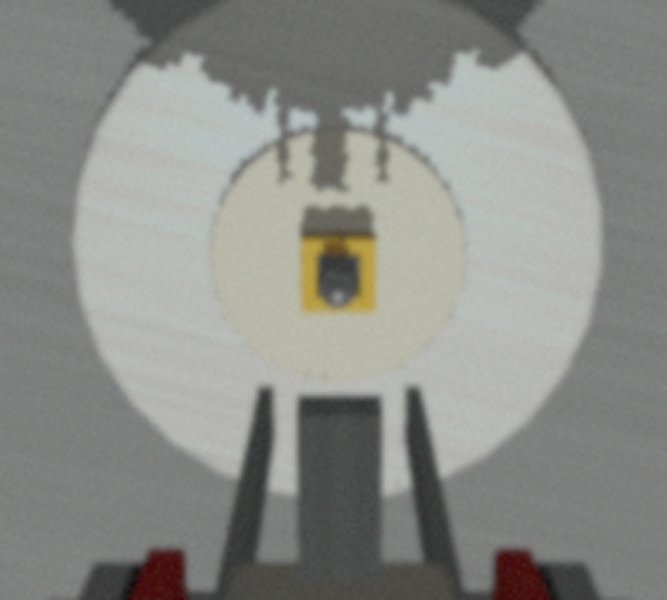

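Emit:
{"op": "drive_tool", "data": {"commands": [[[0,0,0,-0.04,0,-0.1,0.43],[0,0,0,-0.08,0,-0.28,0.43],[0,0,0,-0.13,0,-0.46,0.43],[0,0,0,-0.17,0,-0.65,0.43],[0,0,0,-0.21,0,-0.84,0.43]]]}}

```text
clock: 20.6
tool_pos: [0.4798, 0.0292, 0.2417]
tool_rot: [[0.974, 0.0, -0.225], [0.225, -0.0, 0.974], [0.0, -1.0, -0.0]]
force: [1.1, -0.7, -1.1]
width: 0.0486
```

```bash
python3 - <<'E'
from meas import *
st();plan([.513,-.260,.245],108.5)
E
```

```text
t 20.6 tcp [479.82  29.23 241.74] yawz 103.0 down [ 1.e-04 -0.e+00 -1.e+00] F [ 1.06 -0.74 -1.12] w 48.57
dist mm 291.1477638158696 w [ 0.     -0.0305  0.    ] d [-0.131  -0.013  -1.1571] half [-0.0655 -0.0065 -0.5786] third [-0.0437 -0.0043 -0.3857] quarter [-0.0328 -0.0033 -0.2893]
```

Emit:
{"op": "drive_tool", "data": {"commands": [[[0,-0.006,0,-0.02,0,-0.19,0.43],[0,-0.012,0,-0.04,0,-0.38,0.43],[0,-0.018,0,-0.06,-0.01,-0.57,0.43],[0,-0.024,0,-0.09,-0.01,-0.76,0.43],[0,-0.03,0,-0.11,-0.01,-0.95,0.43]]]}}

```text
clock: 21.1
tool_pos: [0.5055, -0.21, 0.2427]
tool_rot: [[0.949, -0.002, -0.316], [0.316, 0.001, 0.949], [-0.001, -1.0, 0.002]]
force: [0.6, 0.7, -0.4]
width: 0.0487
```

```bash
python3 - <<'E'
from meas import *
st();plan([.513,-.260,.245],108.5)
E
```

```text
t 21.1 tcp [ 505.46 -210.    242.72] yawz 108.43 down [-0.0019  0.0013 -1.    ] F [ 0.58  0.66 -0.39] w 48.74
dist mm 50.620143909056424 w [-0.0006 -0.0004 -0.0004] d [-0.0346 -0.0095 -0.1993] half [-0.0173 -0.0047 -0.0996] third [-0.0115 -0.0032 -0.0664] quarter [-0.0087 -0.0024 -0.0498]
```

Emit:
{"op": "drive_tool", "data": {"commands": [[[0,0,0,-0.02,-0.01,-0.1,0.43],[0,0,0,-0.035,-0.01,-0.17,0.43],[0,0,0,-0.035,-0.01,-0.199,0.43],[0,0,0,-0.035,-0.01,-0.199,0.43],[0,0,0,-0.035,-0.01,-0.199,0.43]]]}}

```text
clock: 21.6
tool_pos: [0.5127, -0.2584, 0.2447]
tool_rot: [[0.948, -0.003, -0.317], [0.317, 0.002, 0.948], [-0.002, -1.0, 0.003]]
force: [0.2, 0.1, -0.9]
width: 0.0485
```

```bash
python3 - <<'E'
from meas import *
st();T,R=fr();C=cam('wrist');p,d=r.read_camera('wrist')
big(p,(220,40,420,260),'pics/w23.png');np.save('w23.npy',d);np.savez('w23c',*C,T,R)
P=cloud(C,d);L=(P-T)@R*1000
roi=np.zeros(d.shape,bool);roi[30:250,230:420]=1
for lo,hi in((.004,.013),(.1,.112),(.112,.121)):
    k=roi&(P[...,2]>lo)&(P[...,2]<hi)&(L[...,0]<30)
    q=L[k];print(lo,len(q),'x',np.percentile(q[:,0],[1,99]).round(1),'z',np.percentile(q[:,2],[1,99]).round(1))
    h=np.histogram(q[:,0],np.arange(-110,30,5));print(h[0])
q=L[(L[...,1]>60)&(L[...,1]<88)&(abs(L[...,0])<15)&(abs(L[...,2])<25)]
a,b=q[q[:,2]<-8],q[q[:,2]>7];print('blades',np.percentile(a[:,2],[2,98]).round(1),np.percentile(b[:,2],[2,98]).round(1),'x',np.percentile(q[:,0],[2,98]).round(1),'y',q[:,1].max())
st()
E
```

```text
t 21.6 tcp [ 512.73 -258.44  244.73] yawz 108.51 down [-0.0028  0.0025 -1.    ] F [ 0.22  0.09 -0.94] w 48.46
0.004 7225 x [-90.9  15. ] z [-46.8  41.7]
[  0   0   0 126 509 407 260 258 257 258 285 435 429 378 394 424 425 397
 362 365 265 241 251 211 225  63   0]
0.1 964 x [-74.7   0.5] z [-12.9   8. ]
[  0   0   0   0   0   0   0 175 175 122   0   0   0   0   0   0   0   0
   0 170 140 136  46   0   0   0   0]
0.112 842 x [-78.9   4.2] z [-15.1  10.7]
[  0   0   0   0   0   0 221  77  70  62   0   0   0   0   0   0   0   0
   0  63  69  72 208   0   0   0   0]
blades [-17.7 -14.7] [12.  14.9] x [-4.3  7.1] y 87.51328958002003
t 21.65 tcp [ 512.82 -258.29  244.97] yawz 108.53 down [-0.0024  0.0022 -1.    ] F [-1.55 -0.19 -0.12] w 48.56
```

View pics/w23.png

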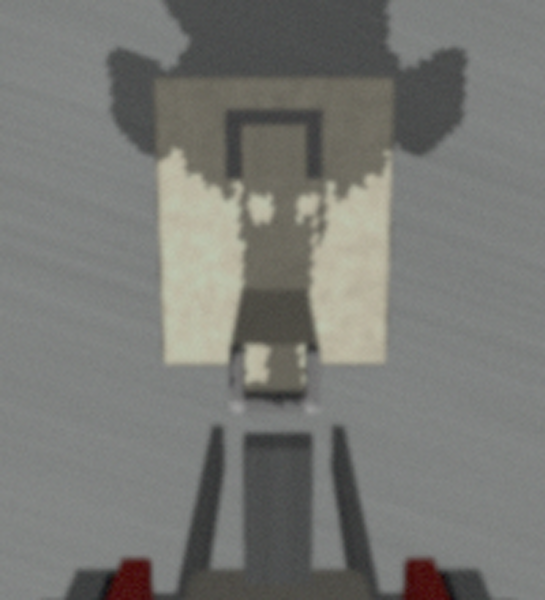

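```bash
python3 - <<'E'
from meas import *
st();plan([.4758,-.2720,.235],108.5)
E
```

```text
t 21.65 tcp [ 512.82 -258.29  244.97] yawz 108.53 down [-0.0024  0.0022 -1.    ] F [-1.55 -0.19 -0.12] w 48.56
dist mm 40.71884245596307 w [-0.0009  0.0002 -0.0005] d [-0.1578  0.0401 -0.0051] half [-0.0789  0.0201 -0.0025] third [-0.0526  0.0134 -0.0017] quarter [-0.0394  0.01   -0.0013]
```

Emit:
{"op": "drive_tool", "data": {"commands": [[[-0.0009,0,-0.0005,-0.05,0,-0.002,0.43],[-0.0009,0,-0.0005,-0.11,0.01,-0.005,0.43],[-0.0009,0,-0.0005,-0.15,0.03,-0.005,0.43],[-0.0009,0,-0.0005,-0.158,0.04,-0.005,0.43],[-0.0009,0,-0.0005,-0.158,0.04,-0.005,0.43]]]}}

```text
clock: 22.15
tool_pos: [0.4752, -0.2717, 0.2348]
tool_rot: [[0.948, -0.0, -0.317], [0.317, 0.001, 0.948], [-0.0, -1.0, 0.001]]
force: [0.7, -0.4, -1.1]
width: 0.049
```

Emit:
{"op": "drive_tool", "data": {"commands": [[[0,0,0,0,0,0,0.43],[0,0,0,0,0,0,0.43]]]}}

```text
clock: 22.35
tool_pos: [0.4755, -0.2716, 0.2349]
tool_rot: [[0.948, -0.0, -0.318], [0.318, 0.0, 0.948], [0.0, -1.0, 0.0]]
force: [1.2, -0.1, -1.7]
width: 0.0489
```

```bash
cat >> meas.py <<'E'
def rack(T,R,C,d):
    P=cloud(C,d);L=(P-T)@R*1000
    roi=np.zeros(d.shape,bool);roi[30:330,230:420]=1
    for lo,hi in((.004,.013),(.109,.121)):
        k=roi&(P[...,2]>lo)&(P[...,2]<hi)&(abs(L[...,0])<60)&(abs(L[...,2])<60)
        if lo>.1:k&=(abs(L[...,0])>15)
        q=L[k];print(lo,len(q),'x',np.percentile(q[:,0],[1,99]).round(1),'z',np.percentile(q[:,2],[1,99]).round(1))
        if lo>.1:
            for s in(-1,1):
                g=q[q[:,0]*s>0]
                if len(g):print('post',s,len(g),'x',np.percentile(g[:,0],[1,99]).round(1),'z',np.percentile(g[:,2],[1,99]).round(1))
    q=L[(L[...,1]>30)&(L[...,1]<88)&(abs(L[...,0])<15)&(abs(L[...,2])<25)]
    a,b=q[q[:,2]<-8],q[q[:,2]>7];print('blades',np.percentile(a[:,2],[2,98]).round(1),np.percentile(b[:,2],[2,98]).round(1),'x',np.percentile(q[:,0],[2,98]).round(1))
    k=(L[...,1]>-12)&(L[...,1]<2)&(abs(L[...,0])>20)&(abs(L[...,0])<40)&(abs(L[...,2])<15);q=L[k]
    if len(q):print('ear',len(q),np.percentile(q[:,0],[2,98]).round(1),'z',np.percentile(q[:,2],[2,98]).round(1),'y',np.percentile(q[:,1],[2,98]).round(1))
E
python3 - <<'E'
from meas import *
st();T,R=fr();C=cam('wrist');p,d=r.read_camera('wrist')
big(p,(220,60,420,280),'pics/w24.png');rack(T,R,C,d)
p,d=r.read_camera('side');big(p,(260,200,420,400),'pics/s24.png');st()
E
```

```text
t 22.35 tcp [ 475.49 -271.61  234.86] yawz 108.53 down [-0.e+00  5.e-04 -1.e+00] F [ 1.16 -0.05 -1.69] w 48.88
0.004 6547 x [-52.8  54. ] z [-45.3  43. ]
0.109 639 x [-39.7  42.9] z [-14.2  11.7]
post -1 466 x [-39.8 -22.9] z [-14.3  11.5]
post 1 173 x [25.5 43.6] z [-13.6  11.8]
blades [-17.7 -14.7] [11.9 14.9] x [-4.4  7.3]
ear 403 [-32.1 -20.2] z [-6.4  3.3] y [-12.   -4.6]
t 22.45 tcp [ 475.5  -271.65  234.83] yawz 108.53 down [-1.e-04  4.e-04 -1.e+00] F [ 0.16  0.96 -1.21] w 48.37
```

View pics/w24.png

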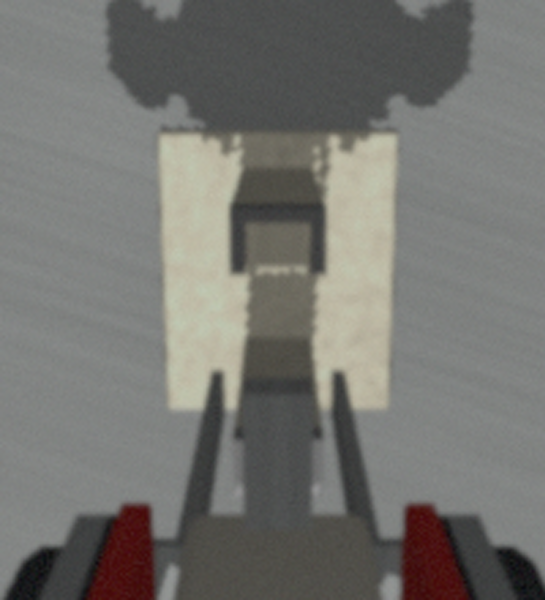

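View pics/s24.png

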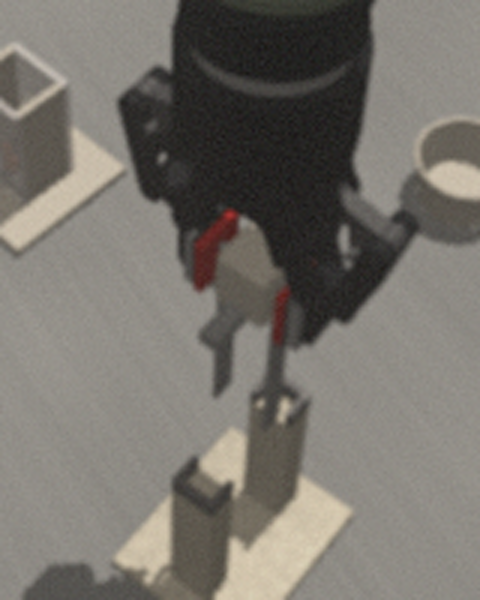

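Emit:
{"op": "drive_tool", "data": {"commands": [[[0,0,0,0,0.06,0,0.43],[0,0,0,0,0.15,0,0.43],[0,0,0,0,0.25,0,0.43],[0,0,0,0,0.34,0,0.43],[0,0,0,0,0.38,0,0.43]]]}}

```text
clock: 22.95
tool_pos: [0.4747, -0.2708, 0.1378]
tool_rot: [[0.948, -0.002, -0.318], [0.318, 0.002, 0.948], [-0.002, -1.0, 0.003]]
force: [-0.3, -0.4, -1.1]
width: 0.0485
```

Emit:
{"op": "drive_tool", "data": {"commands": [[[0,0,0,0,0.03,0,0.43],[0,0,0,0,0.06,0,0.43],[0,0,0,0,0.06,0,0.43],[0,0,0,0,0.06,0,0.43]]]}}

```text
clock: 23.35
tool_pos: [0.475, -0.271, 0.1234]
tool_rot: [[0.948, -0.002, -0.318], [0.318, 0.002, 0.948], [-0.001, -1.0, 0.002]]
force: [0.7, -0.4, -1.3]
width: 0.0486
```

```bash
python3 - <<'E'
from meas import *
st();T,R=fr();C=cam('wrist');p,d=r.read_camera('wrist')
big(p,(220,80,420,350),'pics/w25.png');rack(T,R,C,d)
p,d=r.read_camera('side');big(p,(260,240,420,400),'pics/s25.png');st();plan([.4756,-.2717,.106],108.5)
E
```

```text
t 23.35 tcp [ 475.03 -271.    123.35] yawz 108.55 down [-0.0017  0.0018 -1.    ] F [ 0.71 -0.42 -1.28] w 48.56
0.004 9633 x [-52.   51.3] z [-46.5  42. ]
0.109 1449 x [-40.  -21.9] z [-15.   10.7]
post -1 1449 x [-40.  -21.9] z [-15.   10.7]
blades [-17.7 -14.7] [11.9 14.8] x [-4.4  7.5]
ear 392 [-32.2 -20.2] z [-6.4  3.3] y [-12.   -4.7]
t 23.45 tcp [ 475.16 -271.16  123.62] yawz 108.54 down [-0.0013  0.0014 -1.    ] F [-0.62 -0.24 -1.42] w 48.41
dist mm 17.63114454418167 w [-0.0005  0.0002 -0.0002] d [ 0.001   0.0705 -0.0027] half [ 0.0005  0.0352 -0.0014] third [ 0.0003  0.0235 -0.0009] quarter [ 0.0003  0.0176 -0.0007]
```

View pics/w25.png

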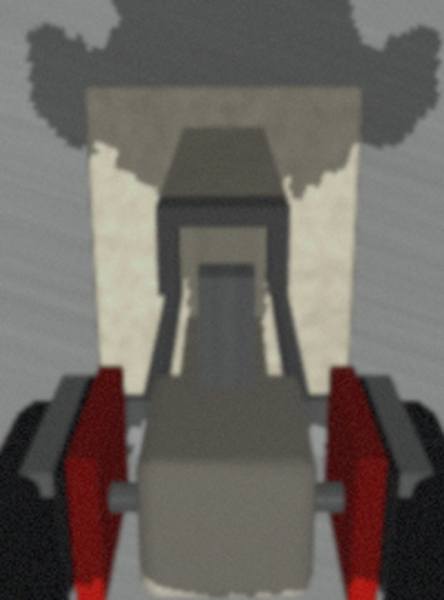

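View pics/s25.png

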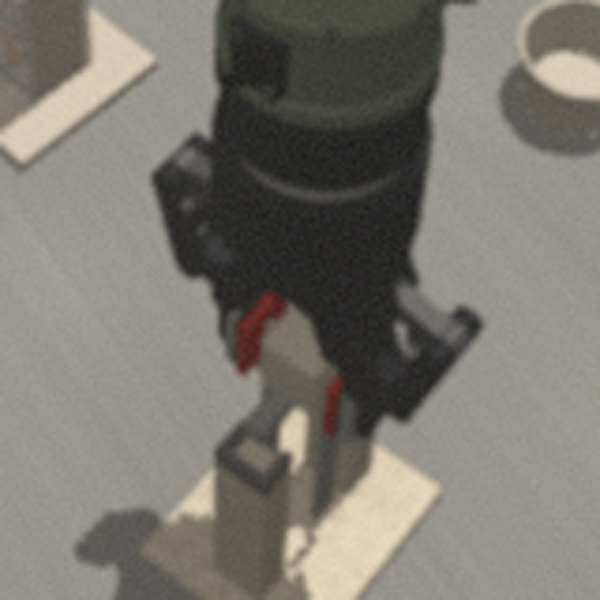

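Emit:
{"op": "drive_tool", "data": {"commands": [[[0,0,0,0.001,0.02,-0.002,0.43],[0,0,0,0.001,0.045,-0.0027,0.43],[0,0,0,0.001,0.065,-0.0027,0.43],[0,0,0,0.001,0.07,-0.0027,0.43],[0,0,0,0.001,0.07,-0.0027,0.43]]]}}

```text
clock: 23.95
tool_pos: [0.4753, -0.2715, 0.1056]
tool_rot: [[0.948, -0.002, -0.318], [0.318, 0.002, 0.948], [-0.001, -1.0, 0.003]]
force: [-0.4, -1.4, -1.0]
width: 0.0486
```

Emit:
{"op": "drive_tool", "data": {"commands": [[[0,0,0,0,0.005,0,0.43],[0,0,0,0,0.008,0,0.43],[0,0,0,0,0.008,0,0.43],[0,0,0,0,0.008,0,0.43]]]}}

```text
clock: 24.35
tool_pos: [0.4753, -0.2715, 0.1037]
tool_rot: [[0.948, -0.002, -0.318], [0.318, 0.002, 0.948], [-0.001, -1.0, 0.002]]
force: [-0.3, -0.8, -0.7]
width: 0.0488
```

```bash
python3 - <<'E'
from meas import *
st();p,d=r.read_camera('side');big(p,(260,240,420,400),'pics/s26.png');st()
E
```

```text
t 24.35 tcp [ 475.29 -271.49  103.66] yawz 108.54 down [-0.002   0.0019 -1.    ] F [-0.27 -0.78 -0.67] w 48.79
t 24.4 tcp [ 475.32 -271.47  103.7 ] yawz 108.55 down [-0.002   0.0019 -1.    ] F [ 0.31 -0.21 -1.1 ] w 48.63
```

View pics/s26.png

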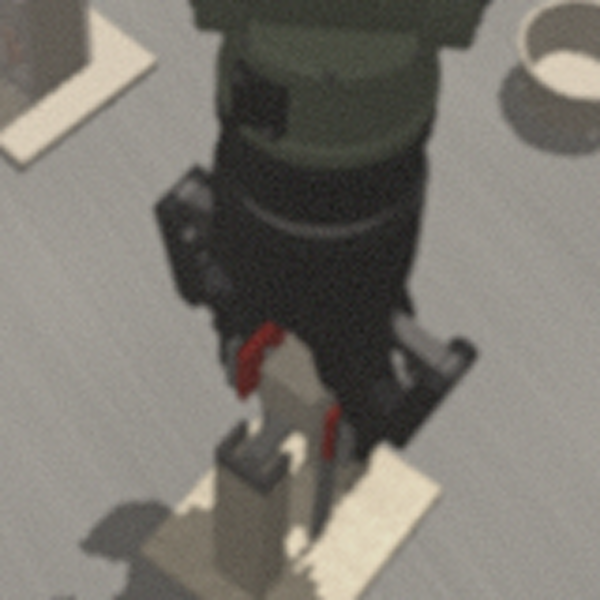

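Ears are between the lips; about 1 mm more to contact.

Emit:
{"op": "drive_tool", "data": {"commands": [[[0,0,0,0,0.002,0,0.43],[0,0,0,0,0.003,0,0.43],[0,0,0,0,0.003,0,0.43],[0,0,0,0,0.003,0,0.43]]]}}

```text
clock: 24.8
tool_pos: [0.4753, -0.2715, 0.103]
tool_rot: [[0.948, -0.002, -0.318], [0.318, 0.002, 0.948], [-0.001, -1.0, 0.002]]
force: [0.8, -0.5, -0.8]
width: 0.0486
```

Emit:
{"op": "drive_tool", "data": {"commands": [[[0,0,0,0,0.001,0,0.43],[0,0,0,0,0.002,0,0.43],[0,0,0,0,0.002,0,0.43]]]}}

```text
clock: 25.1
tool_pos: [0.4754, -0.2717, 0.1029]
tool_rot: [[0.948, -0.002, -0.318], [0.318, 0.001, 0.948], [-0.001, -1.0, 0.002]]
force: [-1.4, -0.3, 3.4]
width: 0.049
```

Emit:
{"op": "drive_tool", "data": {"commands": [[[0,0,0,0,0,0,0.41],[0,0,0,0,0,0,0.38],[0,0,0,0,0,0,0.34],[0,0,0,0,0,0,0.25],[0,0,0,0,0,0,0.1]]]}}

```text
clock: 25.6
tool_pos: [0.4754, -0.2717, 0.1028]
tool_rot: [[0.948, -0.002, -0.318], [0.318, 0.001, 0.948], [-0.001, -1.0, 0.002]]
force: [0.6, 0.3, 0.4]
width: 0.0763
```

Emit:
{"op": "drive_tool", "data": {"commands": [[[0,0,0,0,0,0,0],[0,0,0,0,0,0,0],[0,0,0,0,0,0,0]]]}}

```text
clock: 25.9
tool_pos: [0.4755, -0.2717, 0.1028]
tool_rot: [[0.948, -0.002, -0.318], [0.318, 0.001, 0.948], [-0.001, -1.0, 0.002]]
force: [0.5, 0.0, 0.3]
width: 0.0853
```

```bash
python3 - <<'E'
from meas import *
st();p,d=r.read_camera('wrist');cv2.imwrite('pics/w27.png',p);st()
E
```

```text
t 25.9 tcp [ 475.48 -271.71  102.84] yawz 108.55 down [-0.0016  0.0013 -1.    ] F [0.46 0.03 0.27] w 85.33
t 25.95 tcp [ 475.45 -271.72  102.84] yawz 108.54 down [-0.0016  0.0013 -1.    ] F [-0.88 -0.71 -0.28] w 85.68
```

View pics/w27.png

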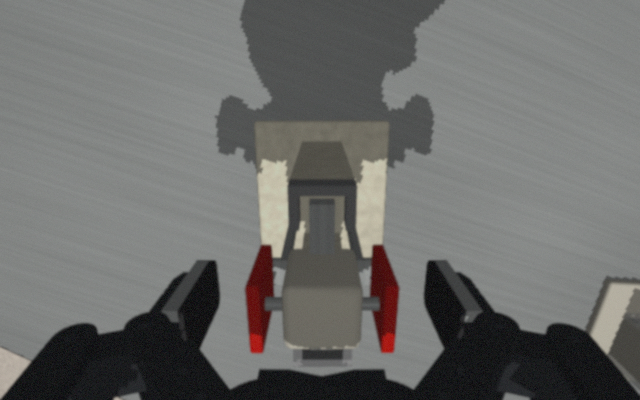

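Tongs hang, fingers clear of both plates (plates at columns 258/385, fingers at 215/428). Retreat straight up, then away for a final look.

Emit:
{"op": "drive_tool", "data": {"commands": [[[0,0,0,0,-0.05,0,0],[0,0,0,0,-0.15,0,0],[0,0,0,0,-0.27,0,0],[0,0,0,0,-0.4,0,0],[0,0,0,0,-0.48,0,0]]]}}

```text
clock: 26.45
tool_pos: [0.4765, -0.2724, 0.2264]
tool_rot: [[0.948, 0.001, -0.318], [0.318, -0.001, 0.948], [0.001, -1.0, -0.001]]
force: [-0.3, -0.2, 0.5]
width: 0.0857
```

Emit:
{"op": "drive_tool", "data": {"commands": [[[0,0,0,0,-0.08,-0.1,0],[0,0,0,-0.1,-0.12,-0.22,0],[0,0,0,-0.2,-0.12,-0.35,0],[0,0,0,-0.3,-0.12,-0.42,0],[0,0,0,-0.3,-0.12,-0.42,0]]]}}

```text
clock: 26.95
tool_pos: [0.4368, -0.399, 0.2573]
tool_rot: [[0.95, 0.001, -0.314], [0.314, -0.003, 0.95], [0.0, -1.0, -0.003]]
force: [0.0, 0.1, -0.4]
width: 0.085
```

```bash
python3 - <<'E'
from meas import *
st();p,d=r.read_camera('top');cv2.imwrite('pics/t28.png',p)
C=cam('top');P=cloud(C,d)
for n,px in dict(cup=(387,148),jar=(320,148),mould=(282,150)).items(): print(n,P[px[1],px[0]].round(4))
p0=cv2.imread('pics/top0.png');df=cv2.absdiff(p0,p).max(2);print('diff bystanders',df[120:180,255:410].mean(),df[120:180,255:410].max())
p,d=r.read_camera('side');cv2.imwrite('pics/s28r.png',p);a=cv2.resize(p[130:220,165:265],(400,360),interpolation=2);b=cv2.resize(p[300:400,270:390],(400,360),interpolation=2);cv2.imwrite('pics/s28.png',np.hstack([a,b]))
C=cam('side');P=cloud(C,d);hsv=cv2.cvtColor(p,cv2.COLOR_BGR2HSV);m=(hsv[...,0]>10)&(hsv[...,0]<30)&(hsv[...,1]>120);m[:150]=0;m[215:]=0;m[:,:180]=0;m[:,250:]=0
q=P[m];print('spacer side cam',len(q),q.mean(0).round(4),np.percentile(q[:,2],[5,95]).round(4));st()
E
```

```text
t 26.95 tcp [ 436.83 -398.99  257.34] yawz 108.27 down [ 0.0012 -0.0026 -1.    ] F [ 0.04  0.13 -0.35] w 84.99
cup [ 0.746  -0.1446  0.0047]
jar [0.7297 0.0136 0.0767]
mould [0.7436 0.1003 0.0163]
diff bystanders 1.6824731182795698 7
spacer side cam 13 [0.4837 0.2434 0.0456] [0.0413 0.0485]
t 27.05 tcp [ 438.29 -396.16  257.07] yawz 108.46 down [ 1.8e-03 -7.0e-04 -1.0e+00] F [0.71 0.64 0.23] w 85.25
```

View pics/t28.png

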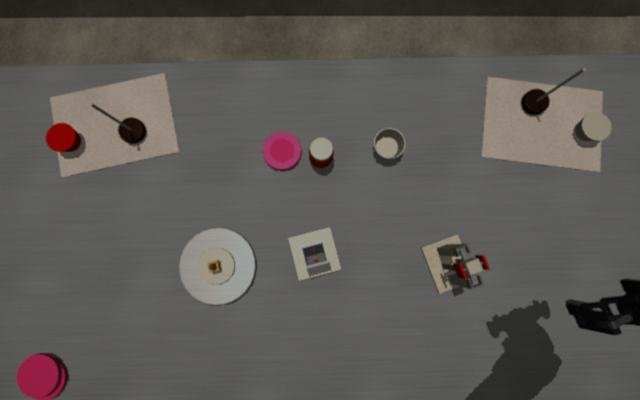

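View pics/s28.png

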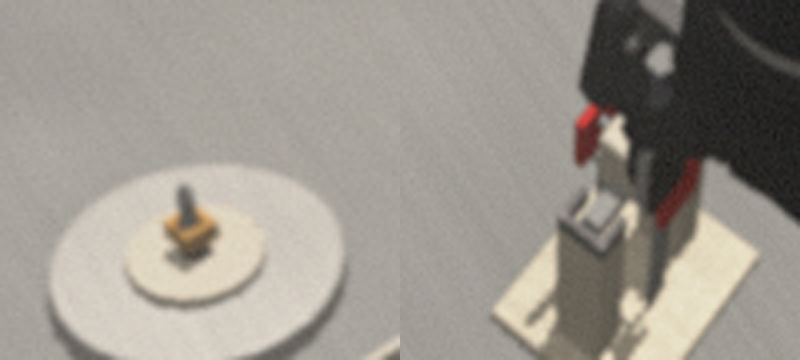

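Emit:
{"op": "drive_tool", "data": {"commands": [[[0,0,0,0,0,0,0],[0,0,0,0,0,0,0],[0,0,0,0,0,0,0]]]}}

```text
clock: 27.35
tool_pos: [0.4389, -0.3954, 0.2573]
tool_rot: [[0.948, 0.002, -0.318], [0.318, -0.001, 0.948], [0.002, -1.0, -0.001]]
force: [0.9, 0.4, -0.3]
width: 0.0854
```

```bash
python3 -c "
from h import *
st();print(r.sign_off())"
```

```text
t 27.35 tcp [ 438.86 -395.36  257.31] yawz 108.54 down [ 2.e-03 -8.e-04 -1.e+00] F [ 0.94  0.41 -0.3 ] w 85.41
the job is handed in; nothing more can be done
None
```

The spacer is on the turntable spindle, resting on the shoulder, and the tongs are back in their rack. I handed the job in at 27.4 s.

**Grip:** I took the tongs at 48 mm and drew the spacer out at the minimum 20 N grip. By the given spring figures that leaves about 11 N on the brass, but I could not measure the tip force directly.

**Placing:** I lowered the spacer until the wrist force rose by about 6 N at shoulder height, then let go. After that I hung the tongs and backed the arm off.

**Last checks:**
- **Spacer:** it looks level around the spindle, with its top at about 47–48 mm (47 mm expected).
- **Tongs:** their ears sit between the rack lips.
- **Cup, jar and mould:** the top picture shows no change from the start.

**Disagreements:**
- The top and wrist cameras differed by 2–5 mm in absolute position. I aligned each fit by comparing both parts within one wrist picture.
- With the spacer held, the gripper read about 42 mm over the grip plates rather than 44 mm. I put this down to compliance, because the jaws stalled there and the spacer stayed held.

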